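# Flat battery pack off the forge blower and onto the charger

## Robot

A 7-joint arm with a two-finger parallel gripper is mounted at the origin on the work surface. World frame = base frame: x ahead of the robot, y to its left, z up, the work surface at z = 0. Lengths are in m, angles in rad, forces in N, time in s.
With the tool pointing down it reaches from about 0.35 to 0.9 m from the base axis. Payload 8.1 kg.
Tool frame: the origin (TCP) lies at the very end of the fingers, on their centre line; the grasp point (between the pads) lies 19 mm behind it (arm.tcp_to_grasp is the z of the grasp point in the tool frame, in m); z points along the fingers, y is the line along which they close (so a half turn about z gives the same grasp; the last joint's range is limited). The gripper opens to 92 mm and grips with 3 to 60 N. Pads are 19 mm wide; open, the fingers measure 130 mm over their backs; the gripper's body (75 mm by 190 mm) begins 47 mm behind the grasp point.
Start: joints at [0.997, 0.434, 0.025, 1.573, -0.012, 1.134, -0.075], TCP at [0.283, -0.557, 0.227] pointing down, gripper open.
Joint ranges: [-2.62, 2.62], [-0.44, 2.09], [-1.27, 1.32], [0.08, 2.57], [-1.32, 4.46], [0.12, 2], [-2.74, 2.74]. Speed limits (rad/s): [2.22, 2.22, 3.01, 3.01, 3.14, 3.14, 3.14].

## Interface

Orientations are given as a rotation vector (axis times angle).
In Python, from cell import readout, vision, sign_off, arm gives the robot as it stands. The module is installed in compiled form; this text tells all that it offers.
- The arm moves only by the shell command python3 -m creep 'ROWS' [FORCE]. ROWS is JSON, a list of rows, each a list of 5 numbers: the shift along the tool's x, y, z in units of 4 cm (1.0 is 4 cm), then the turn about the tool's z in units of 4 degrees (1.0 is 4 degrees), then the opening, from 0 (shut) to 1 (fully open). A call has 1 to 12 rows; each row shifts and turns the commanded pose from where the row before left it, along the tool's axes as they then stand; what a row does not reach is not made up. A row lasts 1/8 s, in which the tool goes at most 62.5 mm and 10.7 degrees, less where a joint would pass 70% of its speed; a pose out of reach is approached as far as the arm can. A call with a number of a shift or a turn outside -1 to 1 is refused whole. A call with a gripper value outside its range is refused whole. The fingers move at their own pace and stop on an object; FORCE is the grip in N (left out, the last holds). Time passes only in rows, so rows that do not move let the fingers close. It gives the time, the measured TCP pose, the force, the opening and the grip force at its end, in the units of the state.
- readout.observe(): the state, without advancing time (a new reading comes with each control period).
- vision.get_image(name): name is "scene" or "top" or "wrist"; returns a dict with "pixels" (400x640x3 uint8, blue, green, red), "z_map" (400x640 float32, m along the optical axis (not along the pixel's ray), 0 where there is no reading), "camera_matrix" (3x3 intrinsics, pixels), "position" and "rotation" of the camera in the world. Camera axes: x right, y up, looking along -z (the intrinsics and any distortion apply to the point x, -y, -z); pixel columns grow to the right and rows downward; lengths in m; the calibration is good to about 2 mm. A picture is of the moment at which its call begins.
- sign_off(): hands the job in; it is judged then, once.
The state is a dict: "clock": time; "joints": joint angles; "dq": joint speeds; "joint_efforts": joint torques, N m; "position": TCP position; "ee_rot": TCP orientation; "force": force on the tool from outside, world axes, zero at the start; "ft_torque": the same for the moment, N m; "width": opening from 0.0 (shut) to 1.0 (fully open); "gripper_force": force on a finger pad.
Only numpy, scipy, OpenCV 4.12 (cv2) and the standard library are available. Lean on these libraries where they do the work, as an engineer would, in place of code of your own. Each camera call takes 0.05 s, during which the arm holds its last target. There are 200 camera calls.

## Task

The battery pack on the forge blower is flat. Squeeze its two release buttons together, gently and evenly from both sides, and keep them held in while you draw the pack straight up out of the blower, never tugging or levering it against the blower; then put it in the empty charger, pressing it fully home without forcing it, and let go so that both buttons spring back out and the catches lock. Leave the pack in the other charger and the tools on the bench where they are.

Things in the scene. Friction and masses are not known exactly. Their poses are not given: they have to be found in the camera images.
- pack_head (a point): Flat battery pack, black and grey plastic, 0.33 kg, standing in the blower at the start. This point: centre of its head, a box 46 (x) by 56 (y) by 52 mm high, midway between the two release buttons and at their height; z up. The buttons, 28 wide (y), 22 high, stand out of the -x and +x faces: 57 over both, 47 with both pressed in. Squeezing the head along x between them presses both.
- pack_foot (a point): Foot of the pack's stem, 64 under pack_head, same axes. The stem, 32.5 (x) by 40 (y), 38 long from the head's flat underside (shoulder), tapers by 3.5 each side over its last 6. Hooked catches on its x sides hold the pack under the collar: with buttons out it can rise only 1.5. A rib on its -y face fits a slot at the socket's -y side: it goes in one way round, x and y along the socket's.
- pack_button_front (a joint): Release button on the pack's -x face: 0 out, 0.005 m fully in; its spring takes about 10 N to start and 18 N fully in. Its catch is free of the collar from about 0.004 on. It springs back when let go.
- pack_button_rear (a joint): Release button on the pack's +x face: the same.
- blower_socket (a point): Socket on top of the blower's grey power box: centre of the collar's flat rim where the shoulder sits, 78 above the bench; z up, x and y are the seated pack's. Opening 34 (x) by 42 (y), about 1 of play round the stem; 42 deep. Collar 54 (x) by 60 (y), 8 high. A sprung terminal leaf drags on the stem with about 4 N all the way. Over 45 N here is tugging.
- blower: The forge blower, fixed; origin on the bench under blower_socket, same axes. Power box 100 (x) by 92 (y), 70 high round the origin; on its +y side a motor and a cast snail-shaped fan housing, 155 high, from y 46 to 160; outlet pipe to +x. The load between pack and blower is the sum of all their contacts; a stiff hand that squeezes about 1 off centre passes 45 N: close in small steps and recentre by feel, side load under 5 N.
- charger_socket (a point): Socket of the EMPTY one of two alike grey chargers: centre of its rim, 60 above the bench; opening, collar, depth, drag and axes as on the blower. Pack home: shoulder on the rim, pack_head 26 above this point. The catches are too stiff to snap in on their own: with the buttons held in it takes about 4 N, and the catches lock on letting go if within 1.5 of home. Over 45 N is forcing.
- charger: The empty charger, fixed; origin on the bench under charger_socket, same axes. Housing 104 (x, plus a sloping nose of 20 at -x) by 84 (y), 52 high, and the collar 8 above it. The load between pack and charger is likewise the sum of all their contacts (about 8 N of it from the leaf); a hand load under 12 N stays within 45 N. A grip of 35 to 40 N presses both buttons fully and holds the pack.
- spare_head (a point): Bystander: a second, identical pack clipped in the other charger; the centre of its head, 26 above that charger's rim.
- hammer: bystander: hammer lying on the bench, 300 long; origin under its middle
- wire_brush: bystander: wooden wire brush lying bristles down, 265 long, 33 high; origin under its middle
- flux_tin: bystander: round metal tin with lid, 76 across, 66 high; origin at the centre of its underside
- chisel: bystander: cold chisel lying flat, 180 long, 17 thick; origin under its middle
- tongs: bystander: smith's tongs lying flat, 330 long, 20 high; origin near their rivet end, on the bench
- bar_stub: bystander: square steel bar stub, 160 x 16 x 16, lying; origin under its middle
- mug: bystander: white mug, 82 across, 92 high; origin at the centre of its underside
There are look-alikes about, which are no part of the job. What is shaped like the part that bears pack_head but green, purple or red is not meant.

How it is judged:
On the way, in this order (a step that is already met when the one before it is completed fails the run):
1. both release buttons are held in, the pack still down in the blower (value of joint each of pack_button_front, pack_button_rear above 0.004 m and z of pack_head in the frame of blower_socket below 0.03 m), for 0.1 s.
2. the pack is drawn up clear of the blower's socket (z of pack_head in the frame of blower_socket above 0.066 m), for 0.1 s.
At the end, for the whole second after the job is handed in: The pack stands upright in the empty charger's socket, its shoulder on the rim (its head's centre 26 mm above the rim, within 2 mm, and within 4 mm sideways), both release buttons sprung out to within 1.5 mm so that the catches are locked, let go and at rest (horizontal distance between pack_head and charger_socket below 0.004 m and z of pack_head in the frame of charger_socket between 0.022 and 0.028 m and angle between pack_head's own z axis and vertical below 0.06 rad and angle between the x axis of pack_head and the x axis of charger_socket, either way round below 0.1 rad and value of joint each of pack_button_front, pack_button_rear below 0.0015 m and linear speed of pack below 0.01 m/s); the robot touches nothing.
It fails at once if the pack is tugged, levered or pressed against the blower with more than 45 N, all contacts together (contact force between pack and blower above 45 N).
It fails at once if the pack is forced into or against the charger with more than 45 N, all contacts together (contact force between pack and charger above 45 N).
It fails at once if the pack in the other charger is moved by more than 10 mm (distance of spare_head from where it was at the start of the episode above 0.01 m).
It fails at once if a tool, tin or mug on the bench is moved by more than 30 mm (distance of any of hammer, wire_brush, flux_tin, chisel, tongs, bar_stub, mug from where it was at the start of the episode above 0.03 m).
It also fails if it takes over 72 s, if anything falls off the work surface, if the arm or the gripper's body presses on something with over 40 N, if the wrist force passes 120 N, or if a joint passes its speed limit or range.

## Working session

There is one attempt and no reset: what is moved stays moved. The work goes in short steps, Python scripts to look and compute and a shell command to move; the robot and the scene stay as the last step left them, time stands still between calls to the robot, and variables do not carry over. Pictures are saved under pics/ and viewed, at most 10 in all, crops included, and the job is handed in when it is done.

```bash
mkdir -p pics; cat > h.py <<'E'
import numpy as np, cv2
from cell import readout, vision
def grab(n):
    d=vision.get_image(n); np.savez('%s.npz'%n,**d); return d
def load(n): return dict(np.load('%s.npz'%n))
def cloud(d):
    K=d['camera_matrix'];z=d['z_map'];v,u=np.mgrid[:400,:640]
    P=np.stack([(u-K[0,2])/K[0,0]*z,-(v-K[1,2])/K[1,1]*z,-z],-1)
    W=P@d['rotation'].T+d['position']; W[z==0]=np.nan; return W
E
python3 - <<'E'
from h import *
for n in('scene','top','wrist'):
    d=grab(n); print(n,d['position'].round(3),d['rotation'].round(3).tolist(),d['camera_matrix'].round(1).tolist(),(d['z_map']>0).mean(),d.keys())
a=[load(n)['pixels'] for n in('scene','top')]
cv2.imwrite('pics/a.png',cv2.resize(a[0],(800,500)));cv2.imwrite('pics/b.png',cv2.resize(a[1],(800,500)))
print(readout.observe())
E
```

```text
scene [0.886 0.516 0.653] [0.312, 1.096, 2.393] [[362.4, 0.0, 315.5], [0.0, 362.4, 204.7], [0.0, 0.0, 1.0]] 0.99613671875 dict_keys(['pixels', 'z_map', 'camera_matrix', 'position', 'rotation'])
top [ 0.426 -0.076  1.004] [0.119, -0.091, -1.565] [[374.4, 0.0, 317.9], [0.0, 374.4, 201.0], [0.0, 0.0, 1.0]] 0.9961484375 dict_keys(['pixels', 'z_map', 'camera_matrix', 'position', 'rotation'])
wrist [ 0.343 -0.525  0.385] [-0.228, 0.142, -1.093] [[345.3, 0.0, 315.8], [0.0, 345.3, 193.7], [0.0, 0.0, 1.0]] 0.9954765625 dict_keys(['pixels', 'z_map', 'camera_matrix', 'position', 'rotation'])
{'clock': 0.15, 'joints': array([ 0.99736492,  0.43503908,  0.02496551,  1.57387082, -0.01159843,
        1.13401011, -0.07513461]), 'dq': array([ 0.00153592, -0.00252254,  0.00138334, -0.00242788, -0.00025673,
        0.00046041, -0.00044737]), 'joint_efforts': array([ 2.31636710e-03, -6.68263364e+01,  9.86172147e-01, -3.14691639e+01,
       -6.04580529e-02,  3.93504265e-02,  4.58463944e-05]), 'position': array([ 0.28330493, -0.55667096,  0.22614665]), 'ee_rot': array([-3.05388447e+00, -7.32361989e-01,  5.92717095e-04]), 'force': array([0.67171111, 0.21627646, 0.44062099]), 'ft_torque': array([-0.06100693,  0.03754123,  0.01616651]), 'gripper_force': 0.0, 'width': 0.9995784250014825}
```

View pics/a.png

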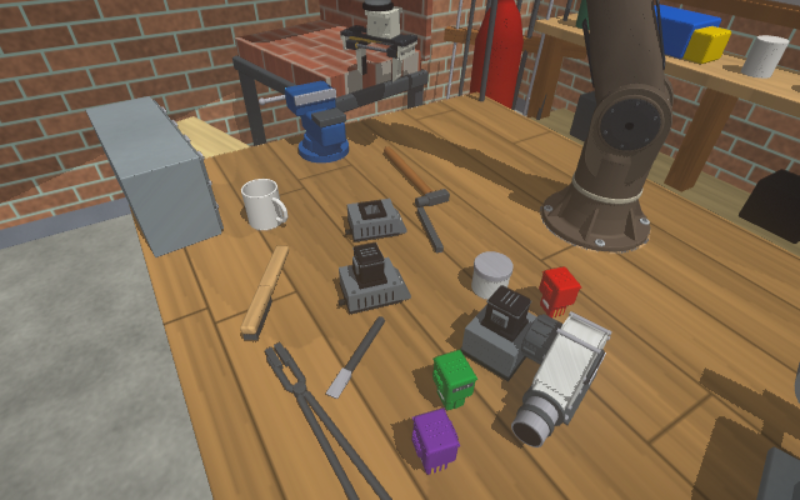

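View pics/b.png

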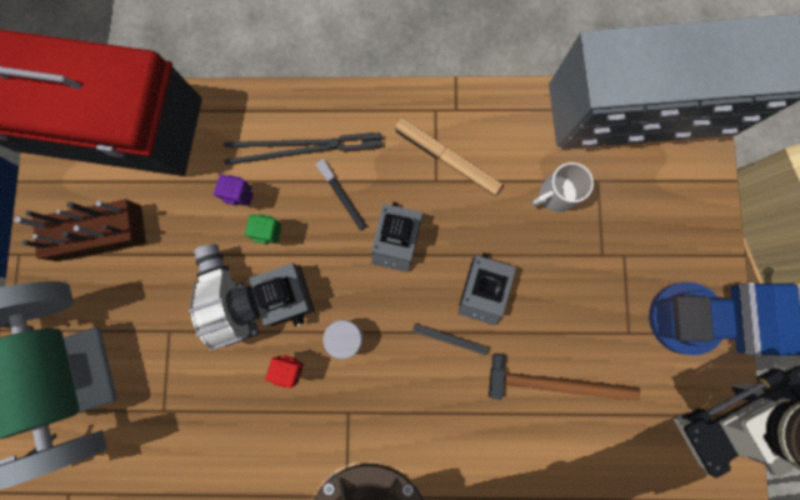

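Top view (800x500): the possible targets are the black pack in the blower (275,292), the black pack in a charger (398,230, the spare), green (262,228), purple (233,190) and red (285,372). I choose the black one in the grey blower. The empty charger is at (490,285).

```bash
sed -i 's/W=P@d\[.rotation.\].T/W=P@cv2.Rodrigues(d["rotation"])[0].T/' h.py
cat > m.py <<'E'
from h import *
def rect(W,c,lo,hi,r=0.07):
    m=(W[...,2]>lo)&(W[...,2]<hi)&(np.hypot(W[...,0]-c[0],W[...,1]-c[1])<r)
    n,l,s,_=cv2.connectedComponentsWithStats(m.astype('uint8'))
    if n<2: return None
    k=1+np.argmax(s[1:,4]); p=W[l==k]
    R=cv2.minAreaRect((p[:,:2]*1000).astype('float32'))
    return np.round(R[0],1),np.round(R[1],1),round(R[2],1),len(p),p[:,2].mean().round(4)
E
python3 - <<'E'
from m import *
for n in('top','scene'):
    d=load(n);W=cloud(d)
    if n=='top':
        px={'blow':(275,292),'spare':(398,230),'chg':(490,272)}
        C={k:W[int(v*.8),int(u*.8)] for k,(u,v) in px.items()}; print(C)
    print(n)
    print('pack',rect(W,C['blow'],.12,.14)); print('box',rect(W,C['blow'],.066,.074,.09))
    print('spare',rect(W,C['spare'],.102,.122)); 
    for lo,hi in((.056,.066),(.047,.056)): print('chg',rect(W,C['chg'],lo,hi,.08))
d=load('top');c=d['pixels'][150:300,150:450];cv2.imwrite('pics/c.png',cv2.resize(c,None,fx=2.6,fy=2.6,interpolation=2))
E
```

```text
{'blow': array([0.46755966, 0.16748779, 0.13407662]), 'spare': array([ 0.58806507, -0.0599808 ,  0.10969438]), 'chg': array([ 0.51296333, -0.24654977,  0.05736202])}
top
pack (array([468.7, 180.7]), array([49.3, 57.5]), 19.1, 486, np.float64(0.1297))
box (array([467.3, 181.4]), array([100.1,  93.7]), 19.5, 803, np.float64(0.0706))
spare (array([596.2, -56.6]), array([56. , 46.9]), 77.0, 439, np.float64(0.112))
chg (array([ 485.5, -244.3]), array([64.5, 60.5]), 75.1, 303, np.float64(0.0607))
chg (array([ 486.2, -242.8]), array([ 84.6, 104.3]), 73.1, 784, np.float64(0.0528))
scene
pack (array([465.9, 180. ]), array([47.1, 57. ]), 19.3, 537, np.float64(0.1285))
box (array([477.1, 187.1]), array([101.3, 114.3]), 42.1, 740, np.float64(0.0698))
spare (array([594.3, -55.6]), array([56.5, 46.9]), 77.1, 360, np.float64(0.1106))
chg (array([ 484.5, -243.1]), array([64.9, 54.3]), 73.7, 164, np.float64(0.0596))
chg (array([ 485.4, -242.2]), array([ 87.1, 103.5]), 71.9, 388, np.float64(0.052))
```

View pics/c.png

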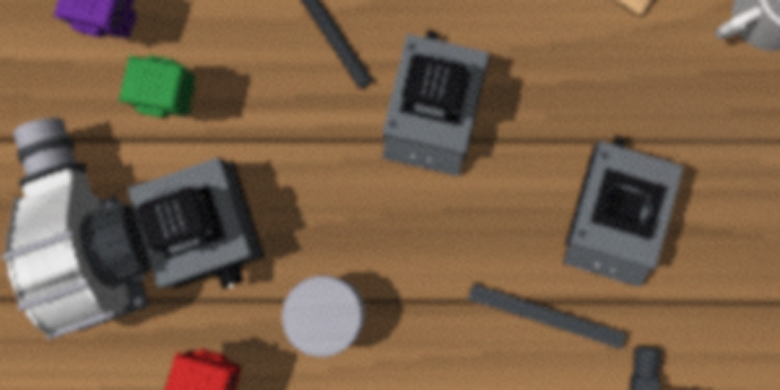

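The crop shows the black pack in the blower at (180,222), with the fan housing on its left (+y). The empty charger is at (625,210) with its nose down (-x). Blower yaw is about 19° and charger yaw about -17°. I'm moving in an arc around the base.

```bash
python3 -m creep '[[0.5,0,0,-0.5,1],[1,0,0,-1,1],[1,0,0,-1,1],[1,0,0,-1,1],[1,0,0,-1,1],[1,0,0,-1,1],[1,0,0,-1,1],[1,0,0,-1,1],[1,0,0,-1,1],[1,0,0,-1,1],[1,0,0,-1,1],[1,0,0,-1,1]]' 37 && python3 -m creep '[[1,0,0,-1,1],[1,0,0,-1,1],[1,0,0,-1,1],[1,0,0,-1,1],[1,0,0,-1,1],[1,0,0,-1,1],[0.5,0,0,-1,1],[0,0,0,-1,1],[0,0,0,-1,1],[0,0,0,0,1]]'
cat > to.py <<'E'
import sys; from h import *
from scipy.spatial.transform import Rotation as Ro
# target x y z yaw of tool-y (deg); prints shift in tool units and turn units
def to(x,y,z,yaw):
    s=readout.observe();R=Ro.from_rotvec(s['ee_rot']).as_matrix()
    ty=np.degrees(np.arctan2(R[1,1],R[0,1])); d=(yaw-ty+90)%180-90
    print('t',round(s['clock'],2),'pos',s['position'].round(4),'tilt z',R[:,2].round(4),'ty',ty.round(2),'F',s['force'].round(1),'w',round(s['width'],3),'gf',round(s['gripper_force'],1))
    print('shift units',(R.T@(np.array([x,y,z])-s['position'])/.04).round(3),'turn',round(-d/4,3))
if __name__=='__main__': to(*map(float,sys.argv[1:]))
E
python3 to.py .4675 .1805 .21 19.2
```

```text
clock: 1.65
position: [0.5844, -0.221, 0.2267]
ee_rot: [-2.521, -1.874, -0.001]
force: [0.1, 0.2, -0.7]
width: 0.998
gripper_force: 0.0
clock: 2.9
position: [0.6099, 0.032, 0.2266]
ee_rot: [1.824, 2.557, -0.001]
force: [-0.1, -0.0, -0.6]
width: 0.999
gripper_force: 0.0
t 2.9 pos [0.6099 0.032  0.2266] tilt z [-2.e-04 -3.e-04 -1.e+00] ty 18.99 F [-0.1 -0.  -0.6] w 0.999 gf 0.0
shift units [ 4.67  -2.158  0.415] turn -0.051
```

```bash
python3 -m creep '[[0.9,-0.45,0,0,1],[0.95,-0.45,0,-0.05,1],[0.95,-0.45,0,0,1],[0.95,-0.45,0,0,1],[0.92,-0.36,0,0,1],[0,0,0,0,1],[0,0,0,0,1]]' 37 
python3 - <<'E'
from m import *
d=grab('wrist');W=cloud(d);cv2.imwrite('pics/d.png',d['pixels'])
print('pack',rect(W,(.4675,.1805),.12,.14));print('box',rect(W,(.4675,.1805),.066,.074,.09)); print('collar',rect(W,(.4675,.1805),.075,.081,.05))
print('btn', rect(W,(.4675,.1805),.095,.117,.05))
d=grab('top');W=cloud(d)
print('chg',rect(W,(.485,-.243),.057,.066,.08),rect(W,(.485,-.243),.047,.056,.08))
E
python3 to.py .4675 .1805 .21 19.2
```

```text
clock: 3.78
position: [0.4677, 0.1799, 0.2268]
ee_rot: [1.822, 2.559, -0.0]
force: [0.3, -0.6, -0.5]
width: 1.003
gripper_force: 0.0
pack (array([464.6, 181.8]), array([46.7, 56.7]), 19.4, 4241, np.float64(0.1299))
box (array([464.6, 182.4]), array([100.3,  92.4]), 19.7, 5097, np.float64(0.0705))
collar (array([456. , 206.7]), array([53.6,  8.9]), 19.8, 319, np.float64(0.0784))
btn (array([489.7, 190.8]), array([ 4.6, 27.9]), 20.2, 207, np.float64(0.1141))
chg (array([ 487.8, -243.1]), array([60.3, 57.5]), 72.8, 292, np.float64(0.0607)) (array([ 486.2, -242.8]), array([ 84.3, 104.3]), 73.3, 824, np.float64(0.0527))
t 3.88 pos [0.468  0.1794 0.2266] tilt z [ 1.e-04 -5.e-04 -1.e+00] ty 19.03 F [-0.5  0.4 -0.3] w 1.0 gf 0.0
shift units [ 0.03  -0.003  0.415] turn -0.041
```

View pics/d.png

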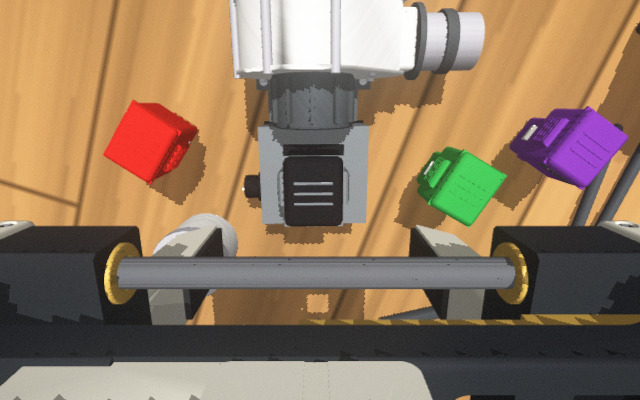

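The wrist view shows the black head at (313,190), roughly midway between the fingers, with the red, green and purple look-alikes well clear. Wrist, top and scene agree within 3 mm; the mean is (466,181) at yaw 19.4°. I'm descending.

```bash
python3 to.py .466 .1812 .085 19.4; python3 -m creep '[[0.03,-0.035,0.5,-0.1,1],[0.03,0,0.6,0,1],[0,0,0.6,0,1],[0,0,0.6,0,1],[0,0,0.6,0,1],[0,0,0.3,0,1],[0,0,0.2,0,1],[0,0,0.1,0,0.8],[0,0,0,0,0.7]]' 4;python3 to.py .466 .1812 .085 19.4
```

```text
t 3.88 pos [0.468  0.1794 0.2266] tilt z [ 1.e-04 -5.e-04 -1.e+00] ty 19.03 F [-0.5  0.4 -0.3] w 1.0 gf 0.0
shift units [ 0.061 -0.032  3.54 ] turn -0.091
clock: 5.0
position: [0.4652, 0.1824, 0.0869]
ee_rot: [1.811, 2.566, 0.0]
force: [0.4, 0.2, -0.6]
width: 0.832
gripper_force: 0.0
t 5.0 pos [0.4652 0.1824 0.0869] tilt z [ 4.e-04  1.e-04 -1.e+00] ty 19.57 F [ 0.4  0.2 -0.6] w 0.832 gf 0.0
shift units [-0.035  0.008  0.049] turn 0.042
```

```bash
python3 -m creep '[[-0.03,0,0.04,0.04,0.68],[0,0,0,0,0.66],[0,0,0,0,0.65],[0,0,0,0,0.65],[0,0,0,0,0.65]]' 3;python3 to.py .466 .1812 .085 19.4; python3 -m creep '[[0,0,0,0,0.64],[0,0,0,0,0.64]]' 3;python3 -m creep '[[0,0,0,0,0.63],[0,0,0,0,0.63]]' 3; python3 to.py .466 .1812 .085 19.4
```

```text
clock: 5.62
position: [0.4655, 0.1813, 0.0852]
ee_rot: [1.815, 2.564, 0.0]
force: [-0.3, -0.5, -0.4]
width: 0.654
gripper_force: 0.0
t 5.62 pos [0.4655 0.1813 0.0852] tilt z [ 1.e-04  0.e+00 -1.e+00] ty 19.41 F [-0.3 -0.5 -0.4] w 0.654 gf 0.0
shift units [-0.006  0.012  0.004] turn 0.003
clock: 5.88
position: [0.4654, 0.1812, 0.0851]
ee_rot: [-1.815, -2.564, 0.0]
force: [0.3, -0.0, -0.2]
width: 0.641
gripper_force: 0.0
clock: 6.12
position: [0.4654, 0.1812, 0.0851]
ee_rot: [1.815, 2.564, -0.0]
force: [0.9, 0.5, 0.2]
width: 0.628
gripper_force: 0.0
t 6.12 pos [0.4654 0.1812 0.0851] tilt z [ 0.e+00 -1.e-04 -1.e+00] ty 19.41 F [0.9 0.5 0.2] w 0.628 gf 0.0
shift units [-0.005  0.013  0.003] turn 0.003
```

```bash
for i in 1; do python3 -m creep '[[0,0,0,0,0.62],[0,0,0,0,0.62]]' 3; python3 to.py .466 .1812 .085 19.4; python3 -m creep '[[0,0,0,0,0.61],[0,0,0,0,0.61]]' 3;  python3 to.py .466 .1812 .085 19.4; done
```

```text
clock: 6.38
position: [0.4651, 0.1811, 0.0851]
ee_rot: [-1.815, -2.564, 0.001]
force: [-2.2, -0.3, 2.9]
width: 0.618
gripper_force: 3.0
t 6.38 pos [0.4651 0.1811 0.0851] tilt z [-5.e-04 -4.e-04 -1.e+00] ty 19.41 F [-2.2 -0.3  2.9] w 0.618 gf 3.0
shift units [-0.005  0.022  0.002] turn 0.003
clock: 6.62
position: [0.4651, 0.1811, 0.0851]
ee_rot: [-1.815, -2.564, 0.001]
force: [-2.9, -0.6, 2.3]
width: 0.621
gripper_force: 3.0
t 6.62 pos [0.4651 0.1811 0.0851] tilt z [-5.e-04 -4.e-04 -1.e+00] ty 19.41 F [-2.9 -0.6  2.3] w 0.621 gf 3.0
shift units [-0.005  0.022  0.002] turn 0.003
```

```bash
python3 -m creep '[[0,-0.008,0,0,0.61],[0,0,0,0,0.61]]' 3; python3 -m creep '[[0,0,0,0,0.60],[0,0,0,0,0.6]]' 8;  python3 to.py .466 .1812 .085 19.4
```

```text
clock: 6.88
position: [0.4651, 0.1811, 0.0851]
ee_rot: [-1.815, -2.564, 0.0]
force: [-2.3, -0.5, 2.1]
width: 0.619
gripper_force: 3.0
clock: 7.12
position: [0.4651, 0.1811, 0.0851]
ee_rot: [1.815, 2.564, -0.0]
force: [-2.7, -1.0, 3.5]
width: 0.618
gripper_force: 8.0
t 7.12 pos [0.4651 0.1811 0.0851] tilt z [-1.e-04 -1.e-04 -1.e+00] ty 19.41 F [-2.7 -1.   3.5] w 0.618 gf 8.0
shift units [-0.005  0.022  0.003] turn 0.003
```

```bash
python3 -m creep '[[0,-0.012,-0.005,0,0.60],[0,0,0,0,0.6]]' 8;  python3 to.py .466 .1812 .085 19.4;python3 -m creep '[[0,0,0,0,0.60],[0,0,0,0,0.6]]' 11;  python3 to.py .466 .1812 .085 19.4
```

```text
clock: 7.38
position: [0.465, 0.181, 0.0852]
ee_rot: [1.815, 2.564, 0.001]
force: [0.8, 0.1, -3.4]
width: 0.618
gripper_force: 8.0
t 7.38 pos [0.465  0.181  0.0852] tilt z [ 5.e-04  3.e-04 -1.e+00] ty 19.4 F [ 0.8  0.1 -3.4] w 0.618 gf 8.0
shift units [-0.004  0.025  0.006] turn -0.0
clock: 7.62
position: [0.4648, 0.181, 0.0853]
ee_rot: [1.815, 2.564, 0.0]
force: [-0.7, -0.5, -3.3]
width: 0.603
gripper_force: 11.0
t 7.62 pos [0.4648 0.181  0.0853] tilt z [ 2.e-04  1.e-04 -1.e+00] ty 19.41 F [-0.7 -0.5 -3.3] w 0.603 gf 11.0
shift units [-0.005  0.03   0.007] turn 0.001
```

```bash
python3 -m creep '[[0,0,0.002,0,0.58],[0,0,0,0,0.58]]' 14;  python3 to.py .466 .1812 .085 19.4;python3 -m creep '[[0,0,0,0,0.56],[0,0,0,0,0.56]]' 16;  python3 to.py .466 .1812 .085 19.4
```

```text
clock: 7.88
position: [0.4647, 0.181, 0.0853]
ee_rot: [1.815, 2.564, 0.0]
force: [1.0, 0.5, -3.2]
width: 0.581
gripper_force: 12.5
t 7.88 pos [0.4647 0.181  0.0853] tilt z [ 1.e-04 -0.e+00 -1.e+00] ty 19.41 F [ 1.   0.5 -3.2] w 0.581 gf 12.5
shift units [-0.005  0.032  0.007] turn 0.002
clock: 8.12
position: [0.4647, 0.1809, 0.0853]
ee_rot: [1.815, 2.564, 0.0]
force: [1.2, -0.7, -2.0]
width: 0.56
gripper_force: 14.0
t 8.12 pos [0.4647 0.1809 0.0853] tilt z [ 1.e-04 -1.e-04 -1.e+00] ty 19.41 F [ 1.2 -0.7 -2. ] w 0.56 gf 14.0
shift units [-0.004  0.032  0.007] turn 0.002
```

```bash
python3 -m creep '[[0,0,0,0,0.54],[0,0,0,0,0.54]]' 20;  python3 to.py .466 .1812 .085 19.4;python3 -m creep '[[0,0,0,0,0.525],[0,0,0,0,0.52]]' 24;  python3 to.py .466 .1812 .085 19.4
```

```text
clock: 8.38
position: [0.4648, 0.1809, 0.0853]
ee_rot: [1.815, 2.564, 0.0]
force: [0.7, -1.1, -2.1]
width: 0.541
gripper_force: 15.4
t 8.38 pos [0.4648 0.1809 0.0853] tilt z [ 1.e-04 -0.e+00 -1.e+00] ty 19.4 F [ 0.7 -1.1 -2.1] w 0.541 gf 15.4
shift units [-0.004  0.031  0.007] turn 0.001
clock: 8.62
position: [0.4648, 0.181, 0.0853]
ee_rot: [1.815, 2.564, 0.0]
force: [0.8, -0.6, -0.4]
width: 0.521
gripper_force: 16.8
t 8.62 pos [0.4648 0.181  0.0853] tilt z [ 1.e-04 -0.e+00 -1.e+00] ty 19.41 F [ 0.8 -0.6 -0.4] w 0.521 gf 16.8
shift units [-0.005  0.031  0.007] turn 0.001
```

```bash
python3 -m creep '[[0,0,0,0,0.51],[0,0,0,0,0.505]]' 25;  python3 to.py .466 .1812 .085 19.4;python3 -m creep '[[0,0,0,0,0.5],[0,0,0,0,0.49]]' 30;  python3 to.py .466 .1812 .085 19.4
```

```text
clock: 8.88
position: [0.4647, 0.181, 0.0853]
ee_rot: [1.815, 2.564, 0.0]
force: [0.1, -0.4, -0.5]
width: 0.508
gripper_force: 18.0
t 8.88 pos [0.4647 0.181  0.0853] tilt z [ 1.e-04 -0.e+00 -1.e+00] ty 19.41 F [ 0.1 -0.4 -0.5] w 0.508 gf 18.0
shift units [-0.005  0.032  0.007] turn 0.003
clock: 9.12
position: [0.4648, 0.181, 0.0854]
ee_rot: [1.815, 2.564, 0.0]
force: [-0.2, -0.7, 1.3]
width: 0.502
gripper_force: 30.0
t 9.12 pos [0.4648 0.181  0.0854] tilt z [ 3.e-04  0.e+00 -1.e+00] ty 19.41 F [-0.2 -0.7  1.3] w 0.502 gf 30.0
shift units [-0.006  0.029  0.01 ] turn 0.002
```

```bash
python3 -m creep '[[0,0,0,0,0.48],[0,0,0,0,0.46],[0,0,0,0,0.46]]' 37;  python3 to.py .466 .1812 .085 19.4
```

```text
clock: 9.5
position: [0.4649, 0.181, 0.0854]
ee_rot: [1.815, 2.564, 0.0]
force: [0.2, -1.9, 4.7]
width: 0.501
gripper_force: 37.0
t 9.5 pos [0.4649 0.181  0.0854] tilt z [ 4.e-04  1.e-04 -1.e+00] ty 19.41 F [ 0.2 -1.9  4.7] w 0.501 gf 37.0
shift units [-0.005  0.028  0.01 ] turn 0.002
```

Both buttons are fully in and the side load is under 2 N. I'm lifting gently.

```bash
python3 -m creep '[[0,0,-0.01,0,0.46],[0,0,-0.01,0,0.46],[0,0,-0.02,0,0.46],[0,0,-0.02,0,0.46]]' 37;  python3 to.py .466 .1812 .085 19.4; python3 -m creep '[[0,0,-0.02,0,0.46],[0,0,-0.02,0,0.46],[0,0,-0.02,0,0.46],[0,0,-0.02,0,0.46]]' 37;  python3 to.py .466 .1812 .085 19.4
```

```text
clock: 10.0
position: [0.4644, 0.1808, 0.0874]
ee_rot: [-1.815, -2.564, 0.001]
force: [0.1, -0.8, -3.7]
width: 0.504
gripper_force: 37.0
t 10.0 pos [0.4644 0.1808 0.0874] tilt z [-7.e-04 -3.e-04 -1.e+00] ty 19.41 F [ 0.1 -0.8 -3.7] w 0.504 gf 37.0
shift units [-0.005  0.042  0.061] turn 0.003
clock: 10.5
position: [0.4646, 0.181, 0.0909]
ee_rot: [-1.815, -2.564, 0.0]
force: [-0.4, -0.2, -2.7]
width: 0.501
gripper_force: 37.0
t 10.5 pos [0.4646 0.181  0.0909] tilt z [-0. -0. -1.] ty 19.41 F [-0.4 -0.2 -2.7] w 0.501 gf 37.0
shift units [-0.006  0.034  0.147] turn 0.003
```

```bash
python3 -m creep '[[0,0,-0.04,0,0.46],[0,0,-0.06,0,0.46],[0,0,-0.07,0,0.46],[0,0,-0.07,0,0.46]]' 37;  python3 to.py .466 .1812 .085 19.4; python3 -m creep '[[0,0,-0.08,0,0.46],[0,0,-0.08,0,0.46],[0,0,-0.08,0,0.46],[0,0,-0.08,0,0.46],[0,0,-0.08,0,0.46],[0,0,-0.08,0,0.46]]' 37;  python3 to.py .466 .1812 .085 19.4
```

```text
clock: 11.0
position: [0.4647, 0.1811, 0.1007]
ee_rot: [1.815, 2.564, 0.0]
force: [0.2, 0.0, -3.9]
width: 0.503
gripper_force: 37.0
t 11.0 pos [0.4647 0.1811 0.1007] tilt z [ 2.e-04  1.e-04 -1.e+00] ty 19.42 F [ 0.2  0.  -3.9] w 0.503 gf 37.0
shift units [-0.008  0.031  0.393] turn 0.004
clock: 11.75
position: [0.4647, 0.181, 0.1198]
ee_rot: [1.815, 2.564, -0.0]
force: [0.2, 0.1, -3.1]
width: 0.499
gripper_force: 37.0
t 11.75 pos [0.4647 0.181  0.1198] tilt z [-0. -0. -1.] ty 19.41 F [ 0.2  0.1 -3.1] w 0.499 gf 37.0
shift units [-0.006  0.033  0.871] turn 0.003
```

```bash
python3 -m creep '[[0,0,-0.1,0,0.46],[0,0,-0.1,0,0.46],[0,0,-0.15,0,0.46],[0,0,-0.15,0,0.46],[0,0,-0.3,0,0.46],[0,0,-0.5,0,0.46],[0,0,-0.6,0,0.46],[0,0,-0.5,0,0.46],[0,0,-0.1,0,0.46],[0,0,0,0,0.46]]' 37
python3 - <<'E'
from h import *
d=grab('scene');cv2.imwrite('pics/e.png',d['pixels'][150:370,300:620].repeat(2,0).repeat(2,1))
E
python3 to.py .486 -.243 .22 -16.8
```

```text
clock: 13.0
position: [0.4646, 0.1809, 0.2196]
ee_rot: [1.815, 2.564, 0.0]
force: [-1.0, 0.6, -4.3]
width: 0.502
gripper_force: 37.0
t 13.05 pos [0.4643 0.1807 0.2191] tilt z [-6.e-04 -5.e-04 -1.e+00] ty 19.41 F [-1.3  0.1 -3.7] w 0.498 gf 37.0
shift units [-10.171  -3.009  -0.018] turn 9.052
```

View pics/e.png

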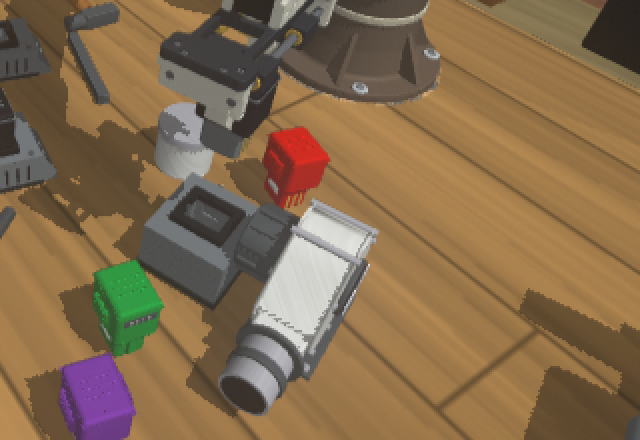

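The pack is out: the empty blower socket is at (208,215) and the pack is hanging in the fingers at (240,95). I'm carrying it to a standoff beyond the charger and measuring the charger there with the wrist camera.

```bash
python3 -m creep '[[0.3,0,0,0.2,0.46],[0.6,0,0,0.4,0.46],[0.8,0,0,0.6,0.46],[0.8,0,0,0.6,0.46],[0.8,0,0,0.6,0.46],[0.8,0,0,0.6,0.46],[0.8,0,0,0.6,0.46],[0.8,0,0,0.6,0.46],[0.8,0,0,0.6,0.46],[0.8,0,0,0.6,0.46],[0.8,0,0,0.6,0.46],[0.8,0,0,0.6,0.46]]' 37;python3 -m creep '[[0.8,0,0,0.6,0.46],[0.8,0,0,0.6,0.46],[0.8,0,0,0.6,0.46],[0.7,0,0,0.6,0.46],[0.5,0,0,0.45,0.46],[0.3,0,0,0.2,0.46],[0,0,0,0,0.46],[0,0,0,0,0.46]]' 37
python3 - <<'E'
from m import *
d=grab('wrist');W=cloud(d);cv2.imwrite('pics/f.png',d['pixels'])
c=(.486,-.243)
print('collar',rect(W,c,.0565,.064,.05),'hous',rect(W,c,.047,.0555,.09))
E
python3 to.py .486 -.243 .22 -16.8
```

```text
clock: 14.55
position: [0.4183, 0.5314, 0.218]
ee_rot: [2.353, 2.08, -0.004]
force: [0.5, 0.2, -4.0]
width: 0.497
gripper_force: 37.0
clock: 15.55
position: [0.4483, 0.6842, 0.2192]
ee_rot: [-2.558, -1.821, 0.004]
force: [-5.0, -0.6, 5.4]
width: 0.498
gripper_force: 37.0
collar None hous None
t 15.6 pos [0.4483 0.6842 0.2192] tilt z [-3.2e-03  1.0e-04 -1.0e+00] ty -19.09 F [-5.2  0.1  4.8] w 0.501 gf 37.0
shift units [-21.596   8.471  -0.024] turn -0.573
```

View pics/f.png

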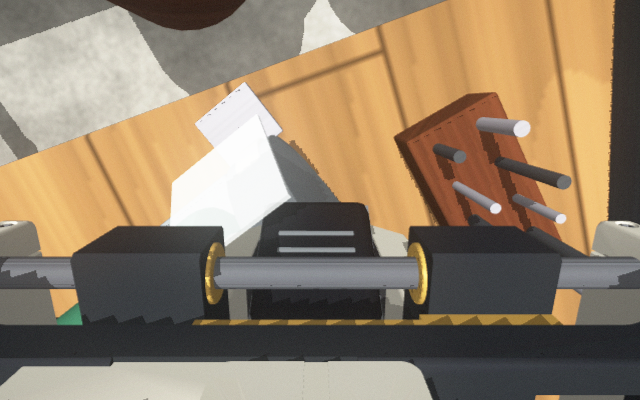

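I misjudged the tool-x sign and went towards +y, and a light contact of about 5–9 N shows. The picture has the pack still in the fingers at (310,260), the tool rack at (490,150) and a bit of green grinder at (65,315). I'm lifting first, then going back.

```bash
python3 -m creep '[[0,0,-0.2,0,0.46],[0,0,-0.3,0,0.46],[0,0,-0.5,0,0.46],[0,0,-0.5,0,0.46],[0,0,0,0,0.46]]' 37; python3 to.py .463 -.319 .22 -16.8
python3 - <<'E'
from m import *
d=grab('top');W=cloud(d)
m=(W[...,1]>.4)&(W[...,0]>.2)&(W[...,0]<.7)
for x in np.arange(.3,.6,.04):
    print(round(x,2),[round(float(np.nanmax(np.where(m&(abs(W[...,0]-x)<.02)&(abs(W[...,1]-y)<.02),W[...,2],0))),2) for y in np.arange(.44,.84,.04)])
E
```

```text
clock: 16.23
position: [0.4514, 0.6839, 0.2819]
ee_rot: [-2.56, -1.818, -0.005]
force: [0.3, -0.9, -3.5]
width: 0.498
gripper_force: 37.0
t 16.23 pos [0.4514 0.6839 0.2819] tilt z [ 0.002   0.0032 -1.    ] ty -19.23 F [ 0.3 -0.9 -3.5] w 0.498 gf 37.0
shift units [-23.584   8.531   1.468] turn -0.607
0.3 [0.01, 0.01, 0.02, 0.18, 0.19, 0.19, 0.0, 0.0, 0.0, 0.0]
0.34 [0.0, 0.0, 0.01, 0.17, 0.19, 0.19, 0.0, 0.0, 0.0, 0.0]
0.38 [0.0, 0.01, 0.01, 0.15, 0.19, 0.19, 0.07, 0.09, 0.0, 0.0]
0.42 [0.01, 0.01, 0.01, 0.01, 0.21, 0.21, 0.16, 0.11, 0.0, 0.0]
0.46 [0.01, 0.0, 0.01, 0.17, 0.21, 0.21, 0.0, 0.0, 0.0, 0.0]
0.5 [0.0, 0.0, 0.01, 0.14, 0.18, 0.01, 0.0, 0.0, 0.0, 0.0]
0.54 [0.01, 0.01, 0.01, 0.01, 0.06, 0.06, 0.1, 0.01, 0.01, 0.0]
0.58 [0.01, 0.06, 0.11, 0.14, 0.11, 0.14, 0.11, 0.0, 0.01, 0.0]
```

```bash
python3 -m creep '[[-0.5,0.18,0,0,0.46],[-1,0.36,0,0,0.46],[-1,0.36,0,0,0.46],[-1,0.36,0,0,0.46],[-1,0.36,0,0,0.46],[-1,0.36,0,0,0.46],[-1,0.36,0,0,0.46],[-1,0.36,0,0,0.46],[-1,0.36,0,0,0.46],[-1,0.36,0,0,0.46],[-1,0.36,0,0,0.46],[-1,0.36,0,0,0.46]]' 37; python3 -m creep '[[-1,0.36,0,0,0.46],[-1,0.36,0,0,0.46],[-1,0.36,0,0,0.46],[-1,0.36,0,0,0.46],[-1,0.36,0,0,0.46],[-1,0.36,0,0,0.46],[-1,0.36,0,0,0.46],[-1,0.36,0,0,0.46],[-1,0.36,0,-0.2,0.46],[-1,0.36,0,-0.2,0.46],[-1,0.36,0,-0.2,0.46],[-0.6,0.2,0,0,0.46]]' 37; python3 to.py .46 -.329 .225 -16.8
```

```text
clock: 17.77
position: [0.4553, 0.1924, 0.2788]
ee_rot: [2.561, 1.819, -0.002]
force: [0.6, -0.3, -3.2]
width: 0.494
gripper_force: 37.0
clock: 19.27
position: [0.4621, -0.3008, 0.2786]
ee_rot: [-2.523, -1.87, 0.002]
force: [-1.0, 0.4, -3.1]
width: 0.502
gripper_force: 37.0
t 19.27 pos [ 0.4621 -0.3008  0.2786] tilt z [-1.6e-03 -1.0e-04 -1.0e+00] ty -16.92 F [-1.   0.4 -3.1] w 0.502 gf 37.0
shift units [-0.688  0.156  1.339] turn -0.031
```

```bash
python3 -m creep '[[-0.4,0.1,0.3,0,0.46],[-0.2,0.05,0.5,0,0.46],[0,0,0.4,0,0.46],[0,0,0.1,0,0.46],[0,0,0,0,0.46],[0,0,0,0,0.46]]' 37
python3 - <<'E'
from m import *
d=grab('wrist');W=cloud(d);cv2.imwrite('pics/g.png',d['pixels'])
c=(.486,-.243)
print('collar',rect(W,c,.0565,.064,.05),'hous',rect(W,c,.047,.0555,.09))
s=readout.observe()['position']
print('head top held',rect(W,s[:2],s[2]+.035,s[2]+.055,.05))
# opening (points below rim inside collar)
print('hole',rect(W,c,.0,.054,.03))
d=grab('scene');W=cloud(d); cv2.imwrite('pics/h.png',cv2.resize(d['pixels'][100:280,200:400],None,fx=3,fy=3))
for lo,hi in((-.045,-.02),(-.02,.0)): print('stem/fing',rect(W,s[:2],s[2]+lo,s[2]+hi,.05))
E
python3 to.py .486 -.243 .22 -16.8
```

```text
clock: 20.02
position: [0.4627, -0.323, 0.2284]
ee_rot: [2.52, 1.873, 0.001]
force: [-0.6, -0.7, -4.2]
width: 0.495
gripper_force: 37.0
collar (array([ 483.4, -241.3]), array([59. , 54.2]), 73.3, 2274, np.float64(0.0605)) hous (array([ 483.4, -241.6]), array([ 83.6, 104.3]), 73.3, 6520, np.float64(0.0525))
head top held (array([ 461.8, -323.5]), array([18.2, 51.1]), 73.1, 2779, np.float64(0.2801))
hole (array([ 482.8, -242.1]), array([49.6, 35.3]), 73.8, 1804, np.float64(0.0223))
stem/fing None
stem/fing (array([ 464.3, -325.8]), array([19., 40.]), 68.6, 20, np.float64(0.2221))
t 20.12 pos [ 0.4626 -0.3232  0.2284] tilt z [ 1.1e-03 -7.0e-04 -1.0e+00] ty -16.77 F [ 0.1 -0.1 -4. ] w 0.499 gf 37.0
shift units [ 2.09  -0.019  0.208] turn 0.007
```

View pics/g.png

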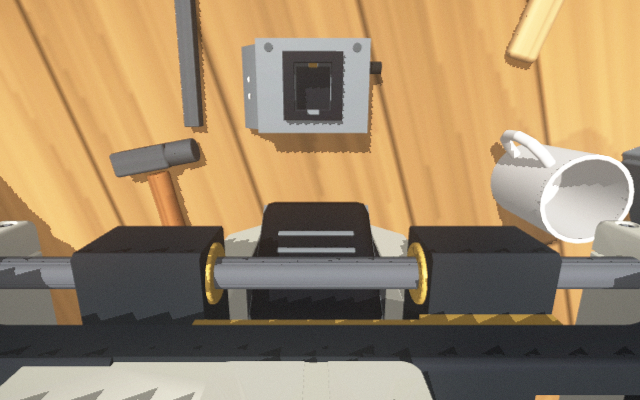

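View pics/h.png

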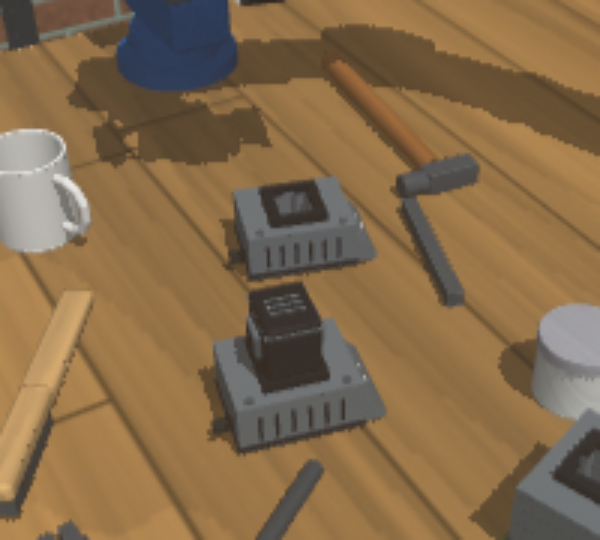

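Picture g shows the empty charger socket at (313,87) and the held head at (315,260). h shows the charger empty at (295,205), with the spare still in the other one. The held head reads about 7 mm high in the grip, so I'm checking for tilt and slip.

```bash
python3 - <<'E'
from m import *
d=load('wrist');W=cloud(d);s=np.array([.4626,-.3232,.2284])
a=np.radians(-16.8);ex=np.array([np.cos(a),np.sin(a),0]);ey=np.array([-np.sin(a),np.cos(a),0])
for r0,r1,c0,c1 in((205,250,275,360),(205,228,262,372),(295,315,262,372)):
    P=(W[r0:r1,c0:c1].reshape(-1,3)-s); 
    Q=np.c_[P@ex,P@ey,P[:,2]]*1000; k=np.isfinite(Q[:,2]);Q=Q[k]
    med=np.median(Q[:,2]); Q2=Q[abs(Q[:,2]-med)<4]
    A=np.c_[Q2[:,:2],np.ones(len(Q2))]; f=np.linalg.lstsq(A,Q2[:,2],rcond=None)[0]
    print((r0,r1),len(Q),len(Q2),'med',med.round(1),'slope',f[:2].round(4),'z0',f[2].round(1),'x',np.percentile(Q2[:,0],[1,50,99]).round(1),'y',np.percentile(Q2[:,1],[1,50,99]).round(1))
for r in range(196,252,4):
    P=W[r,315]-s; print(r,(np.array([P@ex,P@ey,P[2]])*1000).round(1), d['pixels'][r,315])
for c in range(256,380,6):
    P=W[240,c]-s; print(c,(np.array([P@ex,P@ey,P[2]])*1000).round(1), d['pixels'][240,c])
E
```

```text
(205, 250) 3809 1546 med 26.8 slope [-0.003  -1.4528] z0 56.8 x [-16.9  -0.1  16.8] y [17.3 20.5 23.6]
(205, 228) 2516 1804 med 21.5 slope [-0.0037 -1.1706] z0 49.1 x [-22.4  -0.9  21.2] y [19.9 23.6 26.7]
(295, 315) 2193 2189 med 54.9 slope [-3.0000e-04 -1.0361e+00] z0 57.8 x [-18.6  -0.5  17.9] y [0.4 3.  5.2]
196 [  -1.   -34.7 -227.5] [ 99 166 217]
200 [  -1.   -40.  -229.2] [106 171 222]
204 [-0.9 26.3 13.7] [45 50 60]
208 [-0.9 25.6 17.3] [46 50 60]
212 [-0.9 24.7 20.3] [41 46 55]
216 [-0.9 23.7 22.3] [48 53 60]
220 [-0.9 22.4 23.7] [44 47 56]
224 [-0.9 21.7 26.6] [47 49 54]
228 [-0.9 20.4 27.8] [48 52 55]
232 [-0.9 19.4 29.7] [163 161 156]
236 [-0.9 18.3 31.1] [59 59 64]
240 [-0.9 17.  32.2] [46 47 52]
244 [-0.9 16.4 34.6] [48 45 50]
248 [-0.9 15.3 35.9] [151 149 143]
256 [-26.1  12.4  20.9] [193 211 215]
262 [-21.8  16.6  31.2] [34 39 47]
268 [-19.3  17.   32.2] [36 40 47]
274 [-16.8  17.3  33. ] [46 48 53]
280 [-14.7  16.7  31.3] [48 49 51]
286 [-12.3  16.9  31.8] [46 48 50]
292 [-9.9 17.1 32.3] [44 46 52]
298 [-7.6 16.7 31.4] [46 46 47]
304 [-5.2 17.4 33.2] [46 47 53]
310 [-2.8 17.2 32.7] [47 49 51]
316 [-0.5 17.1 32.4] [45 45 49]
322 [ 1.9 16.9 31.8] [47 45 52]
328 [ 4.2 17.2 32.6] [47 47 51]
334 [ 6.6 16.7 31.4] [46 48 51]
340 [ 8.9 17.1 32.4] [46 47 52]
346 [11.2 17.3 32.7] [48 47 54]
352 [13.6 17.1 32.3] [50 50 56]
358 [15.7 17.8 34. ] [49 50 54]
364 [18.5 16.5 30.8] [45 48 55]
370 [21.1 16.  29.6] [37 41 46]
376 [25.3 12.2 20.3] [196 210 216]
```

The top face's normal tilts about 60° towards tool +x, so the contact turned the pack in the pads with the foot trailing towards tool -x. I'm mapping it in side view before righting it.

```bash
cat > side.py <<'E'
from m import *
from scipy.spatial.transform import Rotation as Ro
def side(cams,wx=23):
    for n in cams:
        d=grab(n);s=readout.observe();R=Ro.from_rotvec(s['ee_rot']).as_matrix()
        W=cloud(d); P=(W-s['position'])@R*1000; P[...,2]=-P[...,2]-19  # x,y tool, z up rel grasp
        k=np.isfinite(P[...,2])&(abs(P[...,1])<wx)&(abs(P[...,0])<85)&(P[...,2]>-85)&(P[...,2]<45)
        H,_,_=np.histogram2d(P[k][:,2],P[k][:,0],bins=[np.arange(-85,46,5),np.arange(-85,86,5)])
        print(n,'cols tool x -85..85 step5')
        for i in range(len(H)-1,-1,-1): print('%4d '%(-85+5*i)+''.join('.' if h==0 else '+' if h<4 else '#' for h in H[i]))
if __name__=='__main__': side(['scene','top','wrist'])
E
python3 side.py
```

```text
scene cols tool x -85..85 step5
  40 ..................................
  35 ...............+##+...............
  30 ................+##...............
  25 ................+##+..............
  20 .................+##..............
  15 ..................##+.............
  10 ..................+##.............
   5 ...................+##............
   0 ....................##+...........
  -5 ....................+##+..........
 -10 .....................##...........
 -15 ....................++............
 -20 ..................#+..............
 -25 ................+#................
 -30 ...............#+.................
 -35 ..............+...................
 -40 ..................................
 -45 ..................................
 -50 ..................................
 -55 ..................................
 -60 ..................................
 -65 ..................................
 -70 ..................................
 -75 ..................................
 -80 ..................................
 -85 ..................................
top cols tool x -85..85 step
[... 1413 characters left out ...]
......###...........
  -5 ....................+##...........
 -10 .....................##...........
 -15 ..................................
 -20 ..................................
 -25 ..................................
 -30 ..................................
 -35 ..................................
 -40 ..................................
 -45 ..................................
 -50 ..................................
 -55 ..................................
 -60 ..................................
 -65 ..................................
 -70 ..................................
 -75 ..................................
 -80 ..................................
 -85 ..................................
```

In side view the head is turned about 58° and shifted about 9 mm along its own axis, but still held. The empty charger's +y wall can push the foot back under: a gentle horizontal push at low grip. I'm positioning on the charger's +y side.

```bash
python3 -m creep '[[0.5,-0.02,0,0,0.46],[0.9,-0.02,0,0,0.46],[0.9,-0.02,0,0,0.46],[0.9,-0.02,0,0,0.46],[0.9,-0.02,0,0,0.46],[0.7,0,0,0,0.46],[0.34,0,0,0,0.46],[0,0,0.5,0,0.46],[0,0,0.8,0,0.46],[0,0,0.8,0,0.46],[0,0,0.5,0,0.46],[0,0,0,0,0.46]]' 37;  python3 to.py .518 -.125 .047 -16.6
```

```text
clock: 21.78
position: [0.5165, -0.1254, 0.1224]
ee_rot: [-2.521, -1.871, 0.004]
force: [0.1, -0.4, -3.2]
width: 0.501
gripper_force: 37.0
t 21.77 pos [ 0.5165 -0.1254  0.1224] tilt z [-3.1e-03  2.0e-04 -1.0e+00] ty -16.82 F [ 0.1 -0.4 -3.2] w 0.501 gf 37.0
shift units [0.021 0.039 1.885] turn -0.054
```

```bash
python3 -m creep '[[0,0.03,0.4,-0.05,0.46],[0,0,0.4,0,0.46],[0,0,0.4,0,0.46],[0,0,0.35,0,0.46],[0,0,0.2,0,0.46],[0,0,0.1,0,0.46],[0,0,0,0,0.46],[0,0,0,0,0.46]]' 28;  python3 to.py .518 -.125 .047 -16.6; python3 side.py | sed -n 1,28p
```

```text
clock: 22.78
position: [0.5192, -0.1256, 0.0501]
ee_rot: [2.518, 1.877, 0.001]
force: [-0.2, -0.6, -3.5]
width: 0.5
gripper_force: 28.0
t 22.77 pos [ 0.5192 -0.1256  0.0501] tilt z [ 8.e-04 -2.e-04 -1.e+00] ty -16.59 F [-0.2 -0.6 -3.5] w 0.5 gf 28.0
shift units [ 0.007 -0.034  0.076] turn 0.002
scene cols tool x -85..85 step5
  40 ..................................
  35 .................#................
  30 ................+#+...............
  25 .................###..............
  20 ..........+......+##..............
  15 ........++........##+.............
  10 ..................+##.............
   5 ...................+##............
   0 ...................+##+...........
  -5 .....................##...........
 -10 .....................##...........
 -15 .................................+
 -20 .........................+########
 -25 ..................................
 -30 ..................................
 -35 ..................................
 -40 ..................................
 -45 ..........................+.++++++
 -50 ..........................++.++.++
 -55 .........................+++.+.+++
 -60 ...........................+......
 -65 ..................................
 -70 .......+#######+++###+............
 -75 ........++++++++++++.+............
 -80 ..................................
 -85 ..................................
top cols tool x -85..85 step5
```

```bash
python3 -m creep '[[0,0,0.08,0,0.46],[-0.04,0,0,0,0.46],[-0.04,0,0,0,0.46],[-0.04,0,0,0,0.46]]' 22;  python3 to.py .518 -.125 .047 -16.6;python3 -m creep '[[-0.04,0,0,0,0.46],[-0.04,0,0,0,0.46]]' 22;  python3 to.py .518 -.125 .047 -16.6;python3 -m creep '[[-0.04,0,0,0,0.46],[-0.04,0,0,0,0.46]]' 22;  python3 to.py .518 -.125 .047 -16.6
```

```text
clock: 23.42
position: [0.5175, -0.1304, 0.0465]
ee_rot: [2.519, 1.878, -0.0]
force: [-0.5, -0.3, -3.3]
width: 0.495
gripper_force: 22.0
t 23.43 pos [ 0.5175 -0.1304  0.0465] tilt z [-0.e+00 -1.e-04 -1.e+00] ty -16.59 F [-0.5 -0.3 -3.3] w 0.495 gf 22.0
shift units [ 0.133 -0.025 -0.014] turn 0.001
clock: 23.68
position: [0.5166, -0.1334, 0.0465]
ee_rot: [2.519, 1.878, 0.0]
force: [0.7, -0.5, -3.2]
width: 0.504
gripper_force: 22.0
t 23.68 pos [ 0.5166 -0.1334  0.0465] tilt z [ 1.e-04 -1.e-04 -1.e+00] ty -16.59 F [ 0.7 -0.5 -3.2] w 0.504 gf 22.0
shift units [ 0.211 -0.026 -0.013] turn 0.002
clock: 23.92
position: [0.5162, -0.1347, 0.0466]
ee_rot: [-2.517, -1.879, -0.003]
force: [1.5, 8.2, -1.7]
width: 0.502
gripper_force: 22.0
t 23.93 pos [ 0.5162 -0.1347  0.0466] tilt z [ 8.0e-04  1.7e-03 -1.0e+00] ty -16.52 F [ 1.5  8.2 -1.7] w 0.502 gf 22.0
shift units [ 0.246 -0.026 -0.01 ] turn 0.019
```

```bash
python3 -m creep '[[-0.04,0,0,0,0.46],[0,0,0,0,0.46]]' 20;  python3 to.py .518 -.125 .047 -16.6;python3 -m creep '[[-0.03,0,-0.04,0,0.46],[0,0,0,0,0.46]]' 20;  python3 to.py .518 -.125 .047 -16.6; python3 side.py | sed -n 2,28p
```

```text
clock: 24.18
position: [0.5161, -0.1348, 0.0467]
ee_rot: [-2.515, -1.88, -0.004]
force: [1.2, 10.7, -1.5]
width: 0.504
gripper_force: 20.0
t 24.18 pos [ 0.5161 -0.1348  0.0467] tilt z [ 0.0013  0.0029 -1.    ] ty -16.45 F [ 1.2 10.7 -1.5] w 0.504 gf 20.0
shift units [ 0.249 -0.025 -0.006] turn 0.037
clock: 24.42
position: [0.516, -0.1355, 0.0483]
ee_rot: [-2.515, -1.88, -0.005]
force: [1.7, 10.9, -2.3]
width: 0.502
gripper_force: 20.0
t 24.43 pos [ 0.516  -0.1355  0.0483] tilt z [ 0.0015  0.0034 -1.    ] ty -16.43 F [ 1.7 10.9 -2.3] w 0.502 gf 20.0
shift units [ 0.266 -0.026  0.034] turn 0.043
  40 ..................................
  35 ................+#+...............
  30 ................+##...............
  25 ................+##+..............
  20 .................+##..............
  15 ..................###.............
  10 ...................##+............
   5 ....................##............
   0 ....................###...........
  -5 .....................##...........
 -10 #....................##...........
 -15 #...........................++++++
 -20 ...........................++#+###
 -25 ..................................
 -30 ..................................
 -35 ..................................
 -40 .............................+....
 -45 .............................++.+.
 -50 ............................++.+.+
 -55 ...........................+.++.+.
 -60 ..............................+...
 -65 ...............++.................
 -70 .......+############+#+#.+.+.+.+.+
 -75 ..................................
 -80 ..................................
 -85 ..................................
top cols tool x -85..85 step5
```

```bash
python3 -m creep '[[-0.03,0,-0.04,0,0.46],[-0.03,0,-0.04,0,0.46],[0,0,0,0,0.46]]' 18;  python3 to.py .518 -.125 .047 -16.6;python3 -m creep '[[-0.04,0,-0.06,0,0.46],[-0.04,0,-0.06,0,0.46],[0,0,0,0,0.46]]' 18;  python3 to.py .518 -.125 .047 -16.6; python3 side.py | sed -n 2,19p
```

```text
clock: 24.95
position: [0.5156, -0.1375, 0.0517]
ee_rot: [-2.514, -1.881, -0.006]
force: [2.5, 13.7, -1.1]
width: 0.513
gripper_force: 18.0
t 24.95 pos [ 0.5156 -0.1375  0.0517] tilt z [ 0.0021  0.0036 -1.    ] ty -16.41 F [ 2.5 13.7 -1.1] w 0.513 gf 18.0
shift units [ 0.316 -0.031  0.118] turn 0.048
clock: 25.32
position: [0.5148, -0.1407, 0.0567]
ee_rot: [-2.515, -1.881, -0.006]
force: [2.6, 11.4, 0.8]
width: 0.513
gripper_force: 18.0
t 25.32 pos [ 0.5148 -0.1407  0.0567] tilt z [ 0.0024  0.0035 -1.    ] ty -16.41 F [ 2.6 11.4  0.8] w 0.513 gf 18.0
shift units [ 0.397 -0.035  0.243] turn 0.047
  40 ..................................
  35 ................+#................
  30 ................###...............
  25 ................+##+..............
  20 .................+##+.............
  15 .................+###.............
  10 ...................###............
   5 ....................+##...........
   0 ....................+##+..........
  -5 ..................+...#+..........
 -10 .................++.+.+...........
 -15 ...................+..............
 -20 .................+++..............
 -25 ..................+..........#+###
 -30 .................+...........+...+
 -35 ...............+..................
 -40 ..................................
 -45 ..................................
```

```bash
cat > tilt.py <<'E'
from m import *
from scipy.spatial.transform import Rotation as Ro
def tilt(n='scene'):
    d=grab(n);s=readout.observe();R=Ro.from_rotvec(s['ee_rot']).as_matrix()
    P=(cloud(d)-s['position'])@R*1000; P[...,2]=-P[...,2]-19
    k=np.isfinite(P[...,2])&(abs(P[...,1])<18)&(abs(P[...,0])<35)&(P[...,2]>2)&(P[...,2]<45)&(d['pixels'].max(-1)<90)
    q=P[k][:,[0,2]]; vx,vz,x0,z0=cv2.fitLine(q.astype('float32'),cv2.DIST_HUBER,0,.01,.01).ravel()
    n_=np.array([-vz,vx]); n_*=np.sign(n_[1]); print(n,'tilt deg',np.degrees(np.arctan2(n_[0],n_[1])).round(1),'dist',round(float(n_@[x0,z0]),1),len(q), 'x',q[:,0].min().round(),q[:,0].max().round(),'zmax',q[:,1].max().round(1))
if __name__=='__main__': tilt()
E
python3 tilt.py
python3 -m creep '[[-0.04,0,-0.05,0,0.46],[-0.04,0,-0.05,0,0.46],[-0.04,0,-0.05,0,0.46],[0,0,0,0,0.46]]' 18;  python3 to.py .518 -.125 .047 -16.6; python3 tilt.py;python3 -m creep '[[-0.04,0,-0.05,0,0.46],[-0.04,0,-0.05,0,0.46],[-0.04,0,-0.05,0,0.46],[0,0,0,0,0.46]]' 18;  python3 to.py .518 -.125 .047 -16.6; python3 tilt.py
```

```text
scene tilt deg 48.7 dist 22.4 219 x -2.0 28.0 zmax 36.3
clock: 26.02
position: [0.5135, -0.1452, 0.0628]
ee_rot: [-2.515, -1.881, -0.006]
force: [2.4, 12.4, 1.3]
width: 0.51
gripper_force: 18.0
t 26.02 pos [ 0.5135 -0.1452  0.0628] tilt z [ 0.0024  0.0035 -1.    ] ty -16.42 F [ 2.4 12.4  1.3] w 0.51 gf 18.0
shift units [ 0.516 -0.035  0.396] turn 0.046
scene tilt deg 43.3 dist 23.9 236 x -4.0 32.0 zmax 35.9
clock: 26.58
position: [0.5119, -0.1505, 0.0688]
ee_rot: [-2.516, -1.88, -0.005]
force: [1.2, 11.4, 2.5]
width: 0.513
gripper_force: 18.0
t 26.57 pos [ 0.5119 -0.1505  0.0688] tilt z [ 0.0022  0.0029 -1.    ] ty -16.45 F [ 1.2 11.4  2.5] w 0.513 gf 18.0
shift units [ 0.652 -0.035  0.546] turn 0.039
scene tilt deg 37.4 dist 25.1 239 x -5.0 35.0 zmax 36.1
```

```bash

python3 -m creep '[[-0.05,0,-0.03,0,0.46],[-0.05,0,-0.03,0,0.46],[-0.05,0,-0.03,0,0.46],[-0.05,0,-0.03,0,0.46],[0,0,0,0,0.46]]' 18;  python3 to.py .518 -.125 .047 -16.6; python3 tilt.py;python3 -m creep '[[-0.05,0,-0.02,0,0.46],[-0.05,0,-0.02,0,0.46],[-0.05,0,-0.02,0,0.46],[-0.05,0,-0.02,0,0.46],[0,0,0,0,0.46]]' 18;  python3 to.py .518 -.125 .047 -16.6; python3 tilt.py
```

```text
clock: 27.25
position: [0.5102, -0.1575, 0.0739]
ee_rot: [-2.515, -1.881, -0.007]
force: [1.1, 11.1, 3.8]
width: 0.515
gripper_force: 18.0
t 27.25 pos [ 0.5102 -0.1575  0.0739] tilt z [ 0.003   0.0034 -1.    ] ty -16.41 F [ 1.1 11.1  3.8] w 0.515 gf 18.0
shift units [ 0.833 -0.043  0.676] turn 0.047
scene tilt deg 31.8 dist 27.3 235 x -6.0 35.0 zmax 34.5
clock: 27.92
position: [0.5082, -0.1653, 0.0773]
ee_rot: [-2.516, -1.881, -0.008]
force: [1.6, 12.3, 6.8]
width: 0.514
gripper_force: 18.0
t 27.93 pos [ 0.5082 -0.1653  0.0773] tilt z [ 0.0037  0.0031 -1.    ] ty -16.41 F [ 1.6 12.3  6.8] w 0.514 gf 18.0
shift units [ 1.034 -0.051  0.763] turn 0.047
scene tilt deg 26.3 dist 28.7 232 x -7.0 35.0 zmax 34.7
```

```bash

python3 -m creep '[[-0.03,0,-0.06,0,0.46],[-0.05,0,-0.04,0,0.46],[-0.05,0,-0.04,0,0.46],[-0.05,0,-0.04,0,0.46],[0,0,0,0,0.46]]' 18;  python3 to.py .518 -.125 .047 -16.6; python3 tilt.py;python3 -m creep '[[-0.05,0,-0.03,0,0.46],[-0.05,0,-0.03,0,0.46],[-0.05,0,-0.03,0,0.46],[-0.05,0,-0.03,0,0.46],[0,0,0,0,0.46]]' 18;  python3 to.py .518 -.125 .047 -16.6; python3 tilt.py
```

```text
clock: 28.6
position: [0.5046, -0.175, 0.0837]
ee_rot: [2.518, 1.878, 0.002]
force: [0.8, 4.5, 1.3]
width: 0.503
gripper_force: 18.0
t 28.6 pos [ 0.5046 -0.175   0.0837] tilt z [ 1.3e-03  7.0e-04 -1.0e+00] ty -16.55 F [0.8 4.5 1.3] w 0.503 gf 18.0
shift units [ 1.291 -0.036  0.919] turn 0.012
scene tilt deg 18.9 dist 29.1 244 x -10.0 35.0 zmax 34.0
clock: 29.28
position: [0.5016, -0.1839, 0.0881]
ee_rot: [2.519, 1.877, -0.0]
force: [1.0, 3.1, -1.4]
width: 0.51
gripper_force: 18.0
t 29.27 pos [ 0.5016 -0.1839  0.0881] tilt z [ 1.e-04 -3.e-04 -1.e+00] ty -16.62 F [ 1.   3.1 -1.4] w 0.51 gf 18.0
shift units [ 1.529 -0.027  1.027] turn -0.005
scene tilt deg 17.6 dist 29.1 253 x -12.0 35.0 zmax 32.2
```

The tilt is down to 18°, but the foot has ridden over the wall's top edge (52 mm). I'm backing off, lowering and pushing the rest.

```bash

python3 -m creep '[[0.1,0,0,0,0.46],[0.2,0,0,0,0.46],[0.25,0,0,0,0.46],[0.1,0,0,0,0.46],[0,0,0.15,0,0.46],[0,0,0.15,0,0.46],[0,0,0,0,0.46]]' 18;  python3 to.py .518 -.125 .047 -16.6; python3 tilt.py;python3 -m creep '[[-0.05,0,0,0,0.46],[-0.05,0,0,0,0.46],[-0.05,0,0,0,0.46],[-0.05,0,0,0,0.46],[-0.05,0,0,0,0.46],[-0.05,0,0,0,0.46],[0,0,0,0,0.46]]' 18;  python3 to.py .518 -.125 .047 -16.6; python3 tilt.py
```

```text
clock: 30.2
position: [0.5084, -0.1588, 0.0753]
ee_rot: [-2.518, -1.877, 0.002]
force: [-0.2, -0.2, -2.5]
width: 0.507
gripper_force: 18.0
t 30.2 pos [ 0.5084 -0.1588  0.0753] tilt z [-1.5e-03  1.0e-04 -1.0e+00] ty -16.62 F [-0.2 -0.2 -2.5] w 0.507 gf 18.0
shift units [ 0.879 -0.01   0.707] turn -0.004
scene tilt deg 16.2 dist 29.3 241 x -11.0 34.0 zmax 32.3
clock: 31.12
position: [0.5056, -0.1703, 0.0761]
ee_rot: [2.519, 1.877, -0.0]
force: [-0.2, 0.3, -3.5]
width: 0.506
gripper_force: 18.0
t 31.12 pos [ 0.5056 -0.1703  0.0761] tilt z [ 0.e+00 -1.e-04 -1.e+00] ty -16.61 F [-0.2  0.3 -3.5] w 0.506 gf 18.0
shift units [ 1.174 -0.026  0.726] turn -0.002
scene tilt deg 16.7 dist 29.2 240 x -13.0 34.0 zmax 32.5
```

```bash

python3 -m creep '[[-0.05,0,-0.01,0,0.46],[-0.05,0,-0.01,0,0.46],[-0.05,0,-0.01,0,0.46],[0,0,0,0,0.46]]' 18;  python3 to.py .518 -.125 .047 -16.6; python3 tilt.py;python3 -m creep '[[-0.05,0,-0.01,0,0.46],[-0.05,0,-0.01,0,0.46],[0,0,0,0,0.46]]' 18;  python3 to.py .518 -.125 .047 -16.6; python3 tilt.py
```

```text
clock: 31.68
position: [0.5038, -0.1761, 0.0773]
ee_rot: [2.519, 1.877, -0.0]
force: [0.0, 0.8, -3.7]
width: 0.511
gripper_force: 18.0
t 31.68 pos [ 0.5038 -0.1761  0.0773] tilt z [ 0.e+00 -1.e-04 -1.e+00] ty -16.62 F [ 0.   0.8 -3.7] w 0.511 gf 18.0
shift units [ 1.326 -0.026  0.757] turn -0.005
scene tilt deg 18.5 dist 29.0 250 x -11.0 34.0 zmax 32.4
clock: 32.1
position: [0.5027, -0.1798, 0.0781]
ee_rot: [2.519, 1.877, 0.0]
force: [-0.3, -0.2, -3.9]
width: 0.506
gripper_force: 18.0
t 32.1 pos [ 0.5027 -0.1798  0.0781] tilt z [ 1.e-04 -1.e-04 -1.e+00] ty -16.61 F [-0.3 -0.2 -3.9] w 0.506 gf 18.0
shift units [ 1.422 -0.026  0.777] turn -0.002
scene tilt deg 16.1 dist 29.1 242 x -13.0 34.0 zmax 32.0
```

```bash
python3 side.py | sed -n '1,30p;55,75p'
```

```text
scene cols tool x -85..85 step5
  40 ..................................
  35 ..................................
  30 ..............#####++.............
  25 ..............##########..........
  20 .....................+##..........
  15 ......................+#..........
  10 ...................+..##..........
   5 ......................##..........
   0 ...................+..##..........
  -5 .....................+##..........
 -10 .....................+##..........
 -15 ......................##..........
 -20 ..................+...##..........
 -25 ......................#...........
 -30 ....................++............
 -35 ...................+##............
 -40 ....................##............
 -45 ............+......+#+............
 -50 ...........+#..+.+.+#+............
 -55 ...........++.+.+..+#+............
 -60 ...........+#......+#.............
 -65 ...........++......+..............
 -70 ...........+#.....................
 -75 ...........+#.....................
 -80 ...........++.....................
 -85 ...........++.....................
top cols tool x -85..85 step
[... 213 characters left out ...]
.####.##+...........
  25 ...............####.####..........
  20 ...............###.+####..........
  15 .......................#..........
  10 .......................#..........
   5 .......................#..........
   0 .......................#..........
  -5 .......................#..........
 -10 ......................##..........
 -15 ......................##..........
 -20 ......................##..........
 -25 ..................................
 -30 ..................................
 -35 ..................................
 -40 ..................................
 -45 ..................................
 -50 ..................................
 -55 ..................................
```

The side map shows the pack nearly upright again, with the head's +y face and stem almost vertical. I'm fitting it precisely.

```bash
cat > fit.py <<'E'
from m import *
from scipy.spatial.transform import Rotation as Ro
def fit():
  for n in('scene','wrist'):
    d=grab(n);s=readout.observe();R=Ro.from_rotvec(s['ee_rot']).as_matrix()
    P=(cloud(d)-s['position'])@R*1000; P[...,2]=-P[...,2]-19
    ok=np.isfinite(P[...,2])
    def line(name,wy,x0,x1,z0,z1,ax):
        k=ok&(abs(P[...,1])<wy)&(P[...,0]>x0)&(P[...,0]<x1)&(P[...,2]>z0)&(P[...,2]<z1)
        q=P[k][:,[0,2]]
        if len(q)<15: return
        a,b=(q[:,1],q[:,0]) if ax=='x' else (q[:,0],q[:,1])
        f=np.polyfit(a,b,1); r=abs(b-np.polyval(f,a)); g=r<2*np.median(r)+.3; f=np.polyfit(a[g],b[g],1)
        print(n,name,'tilt',round(np.degrees(np.arctan(f[0]))*(1 if ax=='x' else -1),1),'at0',f[1].round(1),'n',len(q))
    line('head +y face (28)',18,24,36,-16,16,'x'); line('stem +y face (20)',14,12,25,-58,-38,'x'); line('top (26)',18,-15,22,18,40,'z')
    k=ok&(abs(P[...,0]-20)<8)&(abs(P[...,1])<40)&(P[...,2]>-55)&(P[...,2]<-35); print(n,'stem y range',np.percentile(P[k][:,1],[2,98]).round(1) if k.sum()>10 else 0)
if __name__=='__main__': fit()
E
python3 fit.py
```

```text
scene head +y face (28) tilt 4.8 at0 30.0 n 123
scene stem +y face (20) tilt 7.4 at0 24.9 n 51
scene top (26) tilt 3.1 at0 29.4 n 107
scene stem y range [-13.1  16.2]
wrist head +y face (28) tilt 4.0 at0 31.6 n 1265
wrist top (26) tilt 4.5 at0 30.1 n 4398
wrist stem y range 0
```

```bash

python3 -m creep '[[-0.04,0,0,0,0.46],[-0.03,0,0,0,0.46],[0,0,0,0,0.46]]' 18;  python3 to.py .518 -.125 .047 -16.6; python3 -m creep '[[-0.04,0,-0.01,0,0.46],[-0.02,0,-0.01,0,0.46],[0,0,0,0,0.46]]' 18;  python3 to.py .518 -.125 .047 -16.6; python3 fit.py
```

```text
clock: 32.78
position: [0.5025, -0.1812, 0.0783]
ee_rot: [-2.517, -1.879, -0.002]
force: [0.7, 4.7, -0.6]
width: 0.509
gripper_force: 18.0
t 32.77 pos [ 0.5025 -0.1812  0.0783] tilt z [ 8.0e-04  1.1e-03 -1.0e+00] ty -16.54 F [ 0.7  4.7 -0.6] w 0.509 gf 18.0
shift units [ 1.456 -0.028  0.784] turn 0.016
clock: 33.15
position: [0.5019, -0.1837, 0.0792]
ee_rot: [-2.518, -1.879, -0.002]
force: [-0.2, 6.5, 0.3]
width: 0.508
gripper_force: 18.0
t 33.15 pos [ 0.5019 -0.1837  0.0792] tilt z [ 1.e-03  8.e-04 -1.e+00] ty -16.55 F [-0.2  6.5  0.3] w 0.508 gf 18.0
shift units [ 1.521 -0.032  0.806] turn 0.014
scene head +y face (28) tilt -0.4 at0 30.3 n 135
scene stem +y face (20) tilt 1.6 at0 23.2 n 54
scene top (26) tilt 0.8 at0 29.6 n 103
scene stem y range [-13.5  16.4]
wrist head +y face (28) tilt 0.3 at0 32.2 n 1656
wrist stem +y face (20) tilt 2.6 at0 26.5 n 66
wrist top (26) tilt 0.8 at0 30.0 n 4282
wrist stem y range [-13.5  11.6]
```

```bash

python3 -m creep '[[-0.04,0,-0.01,0,0.46],[0,0,0,0,0.46],[0.1,0,0,0,0.46],[0.2,0,0,0,0.46],[0,0,-0.3,0,0.46],[0,0,-0.5,0,0.46],[0,0,-0.5,0,0.46],[0,0,0,0,0.46],[0,0,0,0,0.46]]' 37;  python3 fit.py; python3 to.py .4824 -.2451 .13 -16.7
```

```text
clock: 34.38
position: [0.5039, -0.1748, 0.131]
ee_rot: [-2.519, -1.877, 0.001]
force: [-0.3, -0.5, -3.3]
width: 0.499
gripper_force: 37.0
scene head +y face (28) tilt 0.7 at0 30.4 n 151
scene stem +y face (20) tilt 5.2 at0 26.4 n 61
scene top (26) tilt 1.1 at0 29.6 n 113
scene stem y range [-13.7  16.9]
wrist head +y face (28) tilt 0.1 at0 32.1 n 1681
wrist stem +y face (20) tilt 3.5 at0 27.4 n 66
wrist top (26) tilt 0.5 at0 29.9 n 4284
wrist stem y range [-13.3  11.5]
t 34.48 pos [ 0.5036 -0.1746  0.1305] tilt z [-1.4e-03  2.0e-04 -1.0e+00] ty -16.59 F [ 0.   0.8 -4.4] w 0.501 gf 37.0
shift units [-1.841 -0.006  0.013] turn 0.027
```

```bash

python3 -m creep '[[-0.3,0,0,0.03,0.46],[-0.6,0,0,0,0.46],[-0.6,0,0,0,0.46],[-0.3,0,0,0,0.46],[-0.04,0,0,0,0.46],[0,0,0,0,0.46],[0,0,0,0,0.46]]' 37;  python3 to.py .4824 -.2451 .105 -16.7
python3 - <<'E'
from h import *
d=grab('scene');cv2.imwrite('pics/i.png',cv2.resize(d['pixels'][90:260,220:400],None,fx=4,fy=3.5,interpolation=2))
E
```

```text
clock: 35.35
position: [0.4835, -0.2441, 0.1313]
ee_rot: [-2.519, -1.877, -0.001]
force: [1.0, 0.3, -3.2]
width: 0.499
gripper_force: 37.0
t 35.35 pos [ 0.4835 -0.2441  0.1313] tilt z [ 2.e-04  4.e-04 -1.e+00] ty -16.63 F [ 1.   0.3 -3.2] w 0.499 gf 37.0
shift units [-0.031 -0.02   0.656] turn 0.018
```

View pics/i.png

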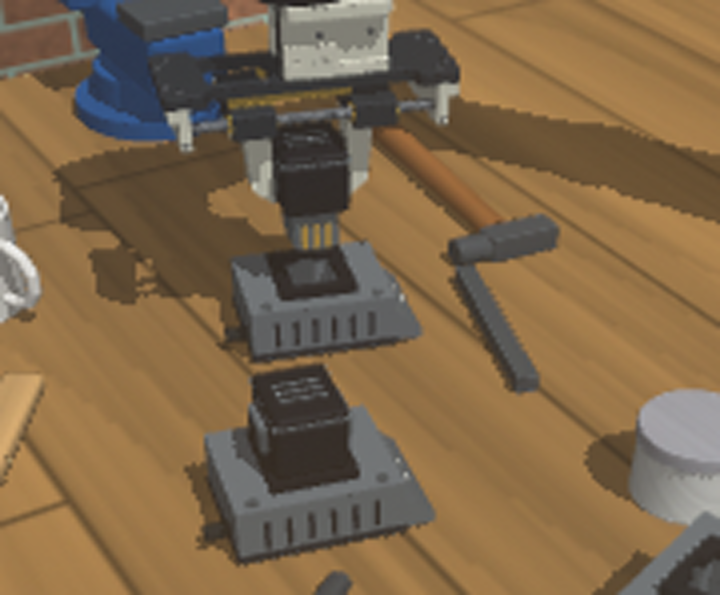

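The view shows the pack upright in the fingers at (312,180), just above the empty socket (312,268). I'm correcting by 1 mm and descending by feel.

```bash

python3 -m creep '[[-0.03,-0.02,0.2,0.01,0.46],[0,0,0.2,0,0.46],[0,0,0.15,0,0.46],[0,0,0.05,0,0.46],[0,0,0,0,0.46]]' 37;  python3 to.py .4824 -.2451 .105 -16.7; python3 -m creep '[[0,0,0.05,0,0.46],[0,0,0.05,0,0.46],[0,0,0,0,0.46]]' 37;  python3 to.py .4824 -.2451 .105 -16.7;python3 -m creep '[[0,0,0.04,0,0.46],[0,0,0.03,0,0.46],[0,0,0,0,0.46]]' 37;  python3 to.py .4824 -.2451 .105 -16.7
```

```text
clock: 36.02
position: [0.482, -0.246, 0.1071]
ee_rot: [-2.521, -1.874, 0.0]
force: [0.2, -0.7, -3.4]
width: 0.5
gripper_force: 37.0
t 36.02 pos [ 0.482  -0.246   0.1071] tilt z [-3.e-04  1.e-04 -1.e+00] ty -16.75 F [ 0.2 -0.7 -3.4] w 0.5 gf 37.0
shift units [0.026 0.003 0.052] turn -0.012
clock: 36.4
position: [0.4819, -0.246, 0.1031]
ee_rot: [-2.521, -1.874, 0.0]
force: [-0.4, 0.5, -2.8]
width: 0.501
gripper_force: 37.0
t 36.4 pos [ 0.4819 -0.246   0.1031] tilt z [-2.e-04  0.e+00 -1.e+00] ty -16.75 F [-0.4  0.5 -2.8] w 0.501 gf 37.0
shift units [ 0.026  0.005 -0.046] turn -0.012
clock: 36.78
position: [0.4819, -0.246, 0.1003]
ee_rot: [-2.521, -1.874, 0.0]
force: [-0.3, 0.3, -2.3]
width: 0.5
gripper_force: 37.0
t 36.77 pos [ 0.4819 -0.246   0.1003] tilt z [-2.e-04  1.e-04 -1.e+00] ty -16.75 F [-0.3  0.3 -2.3] w 0.5 gf 37.0
shift units [ 0.026  0.005 -0.117] turn -0.013
```

Adjusting +1 mm along tool x, then continuing.

```bash

python3 -m creep '[[0.025,0,0.03,0,0.46],[0,0,0.03,0,0.46],[0,0,0,0,0.46]]' 37;  python3 to.py .4824 -.2451 .105 -16.7; python3 -m creep '[[0,0,0.03,0,0.46],[0,0,0.03,0,0.46],[0,0,0,0,0.46]]' 37;  python3 to.py .4824 -.2451 .105 -16.7
```

```text
clock: 37.15
position: [0.4822, -0.245, 0.0979]
ee_rot: [-2.521, -1.874, 0.0]
force: [-0.0, 0.2, -3.8]
width: 0.497
gripper_force: 37.0
t 37.15 pos [ 0.4822 -0.245   0.0979] tilt z [-2.e-04  1.e-04 -1.e+00] ty -16.75 F [-0.   0.2 -3.8] w 0.497 gf 37.0
shift units [-0.     0.005 -0.177] turn -0.011
clock: 37.52
position: [0.4824, -0.2452, 0.0956]
ee_rot: [2.521, 1.874, 0.0]
force: [0.6, -0.8, -3.9]
width: 0.503
gripper_force: 37.0
t 37.52 pos [ 0.4824 -0.2452  0.0956] tilt z [ 3.e-04 -1.e-04 -1.e+00] ty -16.75 F [ 0.6 -0.8 -3.9] w 0.503 gf 37.0
shift units [ 0.002 -0.001 -0.235] turn -0.013
```

```bash

python3 -m creep '[[0,0,0.03,0,0.46],[0,0,0.03,0,0.46],[0,0,0.03,0,0.46],[0,0,0,0,0.46]]' 37;  python3 to.py .4824 -.2451 .105 -16.7; python3 -m creep '[[0,0,0.03,0,0.46],[0,0,0.03,0,0.46],[0,0,0.03,0,0.46],[0,0,0,0,0.46]]' 37;  python3 to.py .4824 -.2451 .105 -16.7
```

```text
clock: 38.02
position: [0.4825, -0.2452, 0.092]
ee_rot: [2.521, 1.874, 0.0]
force: [2.2, -0.3, -4.3]
width: 0.498
gripper_force: 37.0
t 38.02 pos [ 0.4825 -0.2452  0.092 ] tilt z [ 3.e-04 -1.e-04 -1.e+00] ty -16.75 F [ 2.2 -0.3 -4.3] w 0.498 gf 37.0
shift units [ 0.001 -0.002 -0.326] turn -0.012
clock: 38.52
position: [0.4825, -0.2451, 0.0884]
ee_rot: [2.521, 1.874, 0.0]
force: [2.2, -1.6, -5.4]
width: 0.497
gripper_force: 37.0
t 38.52 pos [ 0.4825 -0.2451  0.0884] tilt z [ 3.e-04 -1.e-04 -1.e+00] ty -16.75 F [ 2.2 -1.6 -5.4] w 0.497 gf 37.0
shift units [ 0.001 -0.002 -0.416] turn -0.012
```

```bash

python3 -m creep '[[0,0.01,0.03,0,0.46],[0,0,0.03,0,0.46],[0,0,0.03,0,0.46],[0,0,0,0,0.46]]' 37;  python3 to.py .4824 -.2451 .105 -16.7; python3 -m creep '[[0,0,0.03,0,0.46],[0,0,0.03,0,0.46],[0,0,0.03,0,0.46],[0,0,0,0,0.46]]' 37;  python3 to.py .4824 -.2451 .105 -16.7
```

```text
clock: 39.02
position: [0.4825, -0.2452, 0.0847]
ee_rot: [-2.521, -1.874, 0.0]
force: [0.9, -0.6, -3.5]
width: 0.496
gripper_force: 37.0
t 39.02 pos [ 0.4825 -0.2452  0.0847] tilt z [-4.e-04  1.e-04 -1.e+00] ty -16.75 F [ 0.9 -0.6 -3.5] w 0.496 gf 37.0
shift units [ 0.002 -0.003 -0.509] turn -0.013
clock: 39.52
position: [0.4825, -0.2452, 0.0811]
ee_rot: [-2.521, -1.874, 0.0]
force: [0.2, 0.5, -3.6]
width: 0.501
gripper_force: 37.0
t 39.52 pos [ 0.4825 -0.2452  0.0811] tilt z [-3.e-04  1.e-04 -1.e+00] ty -16.75 F [ 0.2  0.5 -3.6] w 0.501 gf 37.0
shift units [ 0.    -0.004 -0.597] turn -0.012
```

```bash

python3 -m creep '[[0,0,0.04,0,0.46],[0,0,0.04,0,0.46],[0,0,0.04,0,0.46],[0,0,0.04,0,0.46],[0,0,0,0,0.46]]' 37;  python3 to.py .4824 -.2451 .105 -16.7; python3 -m creep '[[0,0,0.04,0,0.46],[0,0,0.04,0,0.46],[0,0,0.03,0,0.46],[0,0,0.03,0,0.46],[0,0,0,0,0.46]]' 37;  python3 to.py .4824 -.2451 .105 -16.7
```

```text
clock: 40.15
position: [0.4826, -0.2456, 0.0747]
ee_rot: [2.521, 1.874, -0.0]
force: [0.5, -2.1, -2.7]
width: 0.501
gripper_force: 37.0
t 40.15 pos [ 0.4826 -0.2456  0.0747] tilt z [ 0.e+00 -4.e-04 -1.e+00] ty -16.77 F [ 0.5 -2.1 -2.7] w 0.501 gf 37.0
shift units [ 0.01  -0.009 -0.756] turn -0.018
clock: 40.78
position: [0.4826, -0.2452, 0.0691]
ee_rot: [-2.521, -1.874, 0.0]
force: [0.2, -3.3, -3.7]
width: 0.498
gripper_force: 37.0
t 40.77 pos [ 0.4826 -0.2452  0.0691] tilt z [-2.e-04  0.e+00 -1.e+00] ty -16.75 F [ 0.2 -3.3 -3.7] w 0.498 gf 37.0
shift units [ 0.001 -0.006 -0.898] turn -0.012
```

```bash

python3 -m creep '[[-0.012,0,0.02,0,0.46],[0,0,0.02,0,0.46],[0,0,0,0,0.46]]' 37;  python3 to.py .4824 -.2451 .105 -16.7; python3 fit.py; python3 -m creep '[[0,0,0.02,0,0.46],[0,0,0.02,0,0.46],[0,0,0,0,0.46]]' 37;  python3 to.py .4824 -.2451 .105 -16.7
```

```text
clock: 41.15
position: [0.4825, -0.2456, 0.0676]
ee_rot: [-2.521, -1.874, 0.0]
force: [-0.3, -2.9, -2.4]
width: 0.504
gripper_force: 37.0
t 41.15 pos [ 0.4825 -0.2456  0.0676] tilt z [-1.e-04  0.e+00 -1.e+00] ty -16.75 F [-0.3 -2.9 -2.4] w 0.504 gf 37.0
shift units [ 0.012 -0.007 -0.936] turn -0.012
scene head +y face (28) tilt 2.2 at0 30.5 n 117
scene top (26) tilt -0.3 at0 29.2 n 94
scene stem y range [-34.1  34.7]
wrist head +y face (28) tilt 0.5 at0 32.1 n 1639
wrist top (26) tilt 0.8 at0 29.7 n 4292
wrist stem y range [-39.8  39.9]
clock: 41.62
position: [0.4825, -0.2457, 0.066]
ee_rot: [-2.521, -1.874, 0.0]
force: [-0.2, -2.2, -2.6]
width: 0.5
gripper_force: 37.0
t 41.62 pos [ 0.4825 -0.2457  0.066 ] tilt z [-0.  0. -1.] ty -16.75 F [-0.2 -2.2 -2.6] w 0.5 gf 37.0
shift units [ 0.013 -0.007 -0.976] turn -0.012
```

```bash

python3 -m creep '[[-0.005,0,0.02,0,0.46],[0,0,0.01,0,0.46],[0,0,0,0,0.46]]' 37;  python3 to.py .4824 -.2451 .105 -16.7;  python3 -m creep '[[0,0,0.015,0,0.46],[0,0,0,0,0.46]]' 37;  python3 to.py .4824 -.2451 .105 -16.7;python3 -m creep '[[0,0,0.015,0,0.46],[0,0,0,0,0.46]]' 37;  python3 to.py .4824 -.2451 .105 -16.7
```

```text
clock: 42.0
position: [0.4825, -0.2459, 0.0648]
ee_rot: [2.521, 1.874, 0.0]
force: [-0.3, -3.2, -3.1]
width: 0.504
gripper_force: 37.0
t 42.0 pos [ 0.4825 -0.2459  0.0648] tilt z [ 0. -0. -1.] ty -16.75 F [-0.3 -3.2 -3.1] w 0.504 gf 37.0
shift units [ 0.019 -0.007 -1.005] turn -0.013
clock: 42.25
position: [0.4825, -0.2459, 0.0642]
ee_rot: [2.521, 1.874, 0.0]
force: [-0.2, -2.6, -2.5]
width: 0.499
gripper_force: 37.0
t 42.25 pos [ 0.4825 -0.2459  0.0642] tilt z [ 0. -0. -1.] ty -16.75 F [-0.2 -2.6 -2.5] w 0.499 gf 37.0
shift units [ 0.017 -0.007 -1.02 ] turn -0.012
clock: 42.5
position: [0.4825, -0.246, 0.064]
ee_rot: [2.521, 1.874, -0.0]
force: [-2.9, -2.7, 4.2]
width: 0.499
gripper_force: 37.0
t 42.5 pos [ 0.4825 -0.246   0.064 ] tilt z [ 1.e-04 -2.e-04 -1.e+00] ty -16.76 F [-2.9 -2.7  4.2] w 0.499 gf 37.0
shift units [ 0.021 -0.008 -1.026] turn -0.014
```

```bash

python3 -m creep '[[-0.004,-0.005,0.006,0,0.46],[0,0,0,0,0.46]]' 37;  python3 to.py .4824 -.2451 .105 -16.7; python3 fit.py | grep top; python3 - <<'E'
from m import *
for n in('scene','wrist'):
    W=cloud(grab(n)); print(n,rect(W,(.4835,-.2415),.105,.12,.04),rect(W,(.596,-.056),.105,.12,.04))
E
```

```text
clock: 42.75
position: [0.4825, -0.2461, 0.0639]
ee_rot: [2.521, 1.874, 0.0]
force: [-2.7, -2.2, 5.6]
width: 0.497
gripper_force: 37.0
t 42.75 pos [ 0.4825 -0.2461  0.0639] tilt z [ 6.e-04 -3.e-04 -1.e+00] ty -16.76 F [-2.7 -2.2  5.6] w 0.497 gf 37.0
shift units [ 0.023 -0.008 -1.028] turn -0.014
scene top (26) tilt -0.0 at0 29.3 n 93
wrist top (26) tilt 0.7 at0 29.9 n 4282
scene (array([ 484.5, -236.1]), array([70.5, 54. ]), 11.6, 238, np.float64(0.1113)) (array([594.4, -55.5]), array([56.7, 46.2]), 76.9, 339, np.float64(0.1109))
wrist (array([ 488.7, -222.6]), array([18., 47.]), 72.7, 6139, np.float64(0.1112)) None
```

The shoulder is on the rim: top at 0.111 m, same as the spare. I'm releasing gradually.

```bash

python3 -m creep '[[0,0,0,0,0.52],[0,0,0,0,0.53],[0,0,0,0,0.55],[0,0,0,0,0.57]]' 37;  python3 to.py .4824 -.2451 .105 -16.7;python3 -m creep '[[0,0,0,0,0.59],[0,0,0,0,0.61],[0,0,0,0,0.63],[0,0,0,0,0.66],[0,0,0,0,0.75],[0,0,0,0,0.85],[0,0,0,0,0.85]]' 20;  python3 to.py .4824 -.2451 .105 -16.7
```

```text
clock: 43.45
position: [0.4826, -0.246, 0.0636]
ee_rot: [2.521, 1.874, 0.001]
force: [-0.6, -2.6, 4.1]
width: 0.565
gripper_force: 13.6
t 43.45 pos [ 0.4826 -0.246   0.0636] tilt z [ 7.e-04 -2.e-04 -1.e+00] ty -16.75 F [-0.6 -2.6  4.1] w 0.565 gf 13.6
shift units [ 0.021 -0.011 -1.035] turn -0.012
clock: 44.32
position: [0.4822, -0.2459, 0.0634]
ee_rot: [-2.521, -1.874, 0.0]
force: [0.0, -0.3, 0.1]
width: 0.848
gripper_force: 0.0
t 44.33 pos [ 0.4822 -0.2459  0.0634] tilt z [-1.e-04  1.e-04 -1.e+00] ty -16.74 F [ 0.  -0.3  0.1] w 0.848 gf 0.0
shift units [ 0.02  -0.002 -1.041] turn -0.011
```

```bash

python3 -m creep '[[0,0,-0.1,0,0.85],[0,0,-0.3,0,0.9],[0,0,-0.6,0,0.9],[0,0,-0.8,0,0.9],[0,0,-0.8,0,0.9],[0,0,-0.8,0,0.9],[-0.5,0,-0.5,0,0.9],[-0.8,0,0,0,0.9],[-0.8,0,0,0,0.9],[-0.3,0,0,0,0.9],[0,0,0,0,0.9],[0,0,0,0,0.9]]' 20
python3 - <<'E'
from m import *
for n in('scene','top','wrist'):
    W=cloud(grab(n)); print(n,rect(W,(.4835,-.2415),.105,.12,.05),rect(W,(.596,-.056),.105,.12,.05))
    print('  btn+top',rect(W,(.4835,-.2415),.07,.12,.045))
d=load('wrist');cv2.imwrite('pics/j.png',cv2.resize(d['pixels'][0:260,160:480],None,fx=2.2,fy=2.2))
E
```

```text
clock: 45.82
position: [0.4553, -0.3363, 0.2195]
ee_rot: [-2.519, -1.876, -0.001]
force: [-0.5, -0.2, 0.2]
width: 0.9
gripper_force: 0.0
scene (array([ 484.5, -241.7]), array([58.4, 46.2]), 72.7, 208, np.float64(0.1111)) (array([594.4, -55.6]), array([56.7, 46.5]), 76.5, 338, np.float64(0.1111))
  btn+top (array([ 484.6, -241.7]), array([58.2, 58.3]), 73.1, 434, np.float64(0.0991))
top (array([ 485.2, -243.5]), array([56.9, 46.5]), 73.1, 466, np.float64(0.1121)) (array([596.2, -56.4]), array([56.3, 46.4]), 77.1, 433, np.float64(0.1118))
  btn+top (array([ 485.2, -243.5]), array([56.9, 57.7]), 73.1, 562, np.float64(0.1087))
wrist (array([ 482.6, -242.3]), array([56.5, 46.8]), 73.4, 5152, np.float64(0.112)) None
  btn+top (array([ 482.5, -242.4]), array([56.5, 58.2]), 73.8, 5595, np.float64(0.1108))
```

View pics/j.png

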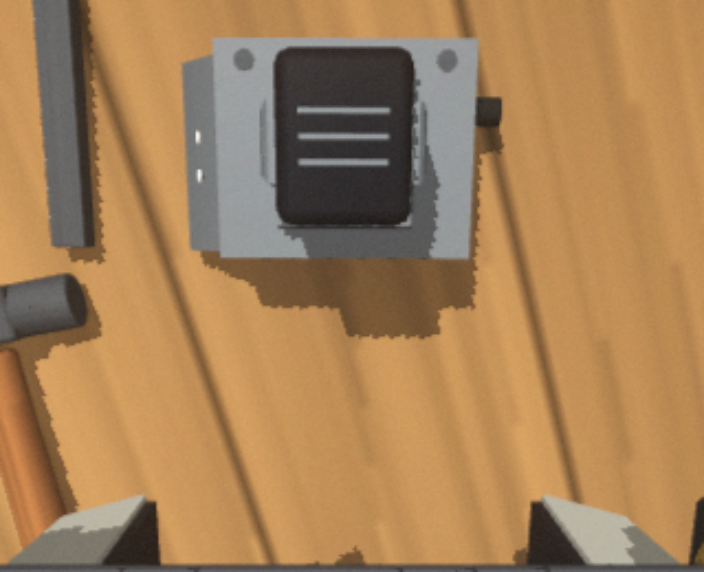

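The pack is seated square at (345,135): top at 0.112 m, both buttons out (57–58 mm across), and the fingers are clear.

```bash
python3 -c "
from cell import sign_off
print(sign_off())"
```

```text
the job is handed in; nothing more can be done
None
```

The pack is home and locked in the empty charger with both buttons sprung out, and I have handed the job in; on the way I moved the wrong way once and brushed the grinder, which tilted the pack in the grip, and I righted it against the charger's side (about 14 N at most).

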